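# Make up two wood-staining kits for the class

### The arm

A 6-joint arm with a two-finger parallel gripper is mounted at the origin on the work surface. World frame = base frame: x ahead of the robot, y to its left, z up, the work surface at z = 0. Lengths are in m, angles in degrees, forces in N, time in s.
With the tool pointing down it reaches from about 0.35 to 0.875 m from the base axis. Payload 4.2 kg.
Tool frame: the origin (TCP) lies midway between the tips of the shut fingers; the grasp point (between the pads) lies 19 mm behind it; x points along the fingers, y is the direction in which the jaws open and shut, and the axes are right-handed (so a half turn about x gives the same grasp; the last joint's range is limited). The gripper opens to 87 mm and grips with 3 to 60 N. Pads are 19 mm wide; open, the fingers measure 117 mm over their backs; the gripper's body (75 mm by 190 mm) begins 51 mm behind the grasp point.
Start: joints at [81.452, 22.042, 0.453, 0, -68.411, -14.817], TCP at [0.248, 0.574, 0.185] pointing down, gripper open.
Joint ranges: [-179.83, 179.83], [-69.29, 118.12], [-61.27, 80.66], [-181.25, 117.63], [-171.15, -9.14], [-177.46, 177.46]. Speed limits (degrees/s): [159.86, 159.86, 180, 180, 180, 180].

### API

Orientations are given as a 3x3 rotation matrix whose columns are the frame's x, y, z axes.
In Python, from station import r gives the robot as it stands.
- The arm moves only by the tool play_rows, never from a script. Its argument "plan" is a list that holds one entry, the list of rows, each a list of 6 numbers: the shift along the tool's x, y, z in cm, then the turn, a rotation vector about the tool's x, y, z in units of 10 degrees (1.0 is 10 degrees). A call has 1 to 5 rows; each row is the pose to reach, as a shift and turn from the pose commanded when the call began, along the tool's axes at that moment; what a row does not reach only later rows make up. A row lasts 1/8 s, in which the tool goes at most 62.5 mm and 10.7 degrees, less where a joint would pass 70% of its speed; a pose out of reach is approached as far as the arm can. A call with a gripper value outside its range is refused whole. "hand" is the opening, from 0 (shut) to 1 (fully open), set as the call begins (left out, the last holds). The fingers move at their own pace and stop on an object; the grip force is fixed at half the most. Time passes only in rows, so rows that repeat a pose let the fingers close. It gives the time, the measured TCP pose, the force and the opening at its end, in the units of the state.
- r.sense(): the state, without advancing time (a new reading comes with each control period).
- r.capture(name): name is "scene" or "top"; returns (picture, depth): 480x640x3 uint8, blue, green, red; 480x640 float32, m along the optical axis (not along the pixel's ray), 0 where there is no reading.
- r.get_calibration(name): a dict with "vfov" (degrees; the focal length in pixels is half the picture's height over the tangent of half this angle, whatever the lens; pixels are square), "cx", "cy" (the principal point, pixels), "rvec" (rotation vector, rad) and "tvec" (3), from world to camera coordinates, as OpenCV has them. Camera axes: x right, y down, z forward; pixel columns grow to the right and rows downward; lengths in m; the calibration is good to about 2 mm. A picture is of the moment at which its call begins. get_calibration takes no time and is no camera call.
- r.finish_job(): hands the job in, once; it reports no verdict.
The state is a dict: "time_s": time; "joints": joint angles; "joint_velocities": joint speeds; "effort": joint torques, N m; "tcp_pos": TCP position; "ee_rot": TCP orientation; "wrist_force": force on the tool from outside, world axes, zero at the start; "moment": the same for the moment, N m; "gripper_width": opening from 0.0 (shut) to 1.0 (fully open).
Only numpy, scipy, OpenCV 4.12 (cv2) and the standard library are available. Lean on these libraries where they do the work, as an engineer would, in place of code of your own. Each camera call takes 0.05 s, during which the arm holds its last target.

### The job

Make up the two staining kits for the next class. Put the large tin, the wide brush and the sanding block in the big three-compartment tray, and the small tin and the narrow brush in the long narrow tray, each in the compartment made for it: tins standing upright, brushes lying flat along the long compartments, the block flat on its rubber face in the oblong compartment beside the tin's square one. Set everything down gently, without dropping it, and leave the screw pot, the glue bottle and the roll of tape where they are.

Things in the scene. Friction and masses are not known exactly. Their poses are not given: they have to be found in the camera images.
- big_tray: Big plywood kit tray, fixed, 200 (its x) x 160 mm (its y). Origin: centre of underside, z up. Floor 4 mm above the bench; walls and dividers 6 mm thick, tops 18 mm above the bench. Compartments, size x by y and centre (x, y) in its frame, mm: wide brush, long one 188 x 68 at (0, 40); large tin, nearly square 78 x 74 at (55, -37); sanding block, oblong 104 x 74 at (-42, -37).
- narrow_tray: Long narrow plywood kit tray, fixed, 252 (its x) x 76 mm (its y). Origin: centre of underside, z up. Floor 4 mm above the bench; walls and divider 6 mm thick, tops 18 mm above the bench. Two compartments in line, size x by y and centre (x, y) in its frame, mm: narrow brush, long one 172 x 64 at (-34, 0); small tin, nearly square 62 x 64 at (89, 0).
- large_tin_mid (a point): Large closed stain tin, plain steel with a blank paper band, a cylinder 56 mm across and 70 mm high, standing on the bench, about 0.2 kg. Point: its centre, 35 mm above its underside; z along its axis, up.
- small_tin_mid (a point): Small closed stain tin, plain steel with a blank paper band, 40 mm across and 46 mm high, standing on the bench, about 0.08 kg. Point: its centre, 23 mm above its underside; z along its axis, up.
- wide_brush_mid (a point): Wide flat paint brush lying flat: 165 mm long (its x, bristles to +x), 16 mm thick, about 0.05 kg. Bristles and steel ferrule 45 mm wide (the last 58 mm at +x); wooden handle 20 mm wide, 26 mm at its end. Point: middle of its length, half-way up (8 mm), on the handle, where it is well gripped across; z up. May lie either way round in its compartment.
- narrow_brush_mid (a point): Narrow flat paint brush lying flat: 150 mm long (its x, bristles to +x), 16 mm thick, about 0.03 kg. Bristles and steel ferrule 24 mm wide (the last 53 mm at +x); wooden handle 14 mm wide, 20 mm at its end. Point: middle of its length, half-way up (8 mm), on the handle, where it is well gripped across; z up. May lie either way round in its compartment.
- sanding_block_mid (a point): Cork sanding block with a thin dark rubber face underneath, 85 mm long (its x), 50 mm wide (its y), 40 mm high, lying on its rubber face, about 0.09 kg. Point: its centre, 20 mm above its underside; z up. Grip it across its 50 mm width; it lies along the length of its compartment.
- screw_pot: Bystander, to be left alone: open white plastic pot full of brass screws, 61 mm across and 38 mm high, standing on the bench. Origin: centre of its underside.
- glue_bottle: Bystander, to be left alone: white glue bottle with a pointed grey nozzle, 48 mm across and 126 mm high, standing on the bench. Origin: centre of its underside.
- tape_roll: Bystander, to be left alone: roll of masking tape lying flat, 92 mm across, 76 mm hole, 24 mm high. Origin: centre of its underside.
There are look-alikes about, which are no part of the job. What is shaped like the part that bears large_tin_mid but orange or purple is not meant.

How it is judged (in metres and radians):
At the end, for the whole second after the job is handed in: Each thing rests on the floor of its own compartment (centre within 12 to 15 mm of the compartment's, brushes 20 to 25 mm across it; height 4 mm; upright or flat to 0.12 rad; brushes and block along the tray to 0.35 rad, either way round), released and at rest (x of large_tin_mid in the frame of big_tray between 0.0415 and 0.0685 m and y of large_tin_mid in the frame of big_tray between -0.0485 and -0.0255 m and z of large_tin_mid in the frame of big_tray between 0.035 and 0.043 m and angle between each of large_tin_mid, sanding_block_mid, wide_brush_mid, small_tin_mid, narrow_brush_mid's own z axis and vertical below 0.12 rad and linear speed of each of large_tin, sanding_block, wide_brush, small_tin, narrow_brush below 0.02 m/s and x of sanding_block_mid in the frame of big_tray between -0.055 and -0.029 m and y of sanding_block_mid in the frame of big_tray between -0.0515 and -0.0225 m and z of sanding_block_mid in the frame of big_tray between 0.02 and 0.028 m and angle between the x axis of each of sanding_block_mid, wide_brush_mid and the x axis of big_tray, either way round below 0.35 rad and x of wide_brush_mid in the frame of big_tray between -0.015 and 0.015 m and y of wide_brush_mid in the frame of big_tray between 0.02 and 0.06 m and z of wide_brush_mid in the frame of big_tray between 0.008 and 0.016 m and x of small_tin_mid in the frame of narrow_tray between 0.0755 and 0.1025 m and y of small_tin_mid in the frame of narrow_tray between -0.0145 and 0.0145 m and z of small_tin_mid in the frame of narrow_tray between 0.023 and 0.031 m and x of narrow_brush_mid in the frame of narrow_tray between -0.049 and -0.019 m and y of narrow_brush_mid in the frame of narrow_tray between -0.025 and 0.025 m and z of narrow_brush_mid in the frame of narrow_tray between 0.008 and 0.016 m and angle between the x axis of narrow_brush_mid and the x axis of narrow_tray, either way round below 0.35 rad); the robot touches nothing.
It fails at once if the screw pot, the glue bottle or the roll of tape is pushed more than 20 mm or knocked over ((distance of screw_pot from where it was at the start of the episode above 0.02 m or angle between screw_pot's own z axis and vertical above 0.5 rad) or (distance of glue_bottle from where it was at the start of the episode above 0.02 m or angle between glue_bottle's own z axis and vertical above 0.5 rad) or (distance of tape_roll from where it was at the start of the episode above 0.02 m or angle between tape_roll's own z axis and vertical above 0.5 rad)).
It fails at once if a tin, a brush or the block is dropped or thrown: out of the fingers it moves faster than 0.6 m/s (a fall of about 20 mm) ((contact force between the fingers and large_tin below 0.02 N and linear speed of large_tin above 0.6 m/s) or (contact force between the fingers and small_tin below 0.02 N and linear speed of small_tin above 0.6 m/s) or (contact force between the fingers and wide_brush below 0.02 N and linear speed of wide_brush above 0.6 m/s) or (contact force between the fingers and narrow_brush below 0.02 N and linear speed of narrow_brush above 0.6 m/s) or (contact force between the fingers and sanding_block below 0.02 N and linear speed of sanding_block above 0.6 m/s)).
It also fails if it takes over 128 s, if anything falls off the work surface, if the arm or the gripper's body presses on something with over 40 N, if the wrist force passes 120 N, or if a joint passes its speed limit or range.

## Working session

There is one attempt and no reset: what is moved stays moved. The work goes in short steps, Python scripts to look and compute and a tool call to move; the robot and the scene stay as the last step left them, time stands still between calls to the robot, and variables do not carry over. Pictures are saved under pics/ and viewed, and the job is handed in when it is done.

Besides the shell and the picture viewer there is one more tool, called after ">>>" by a JSON object that holds its "op" and its "data", one argument or row to a line. play_rows: Moves the arm, as the interface text tells. Its arguments: {"type":"object","properties":{"plan":{"type":"array","items":{"type":"array","items":{"type":"array","items":{"type":"number"}}}},"hand":{"type":"number"}},"required":["plan"]}

```bash
ls; mkdir -p pics; cat > h.py <<'E'
import numpy as np, cv2
from station import r
def cal(n):
    c=r.get_calibration(n); f=240/np.tan(np.radians(c['vfov'])/2)
    R,_=cv2.Rodrigues(np.array(c['rvec'],float)); return f,c['cx'],c['cy'],R,np.array(c['tvec'],float).reshape(3)
def ray(n,u,v,z):
    f,cx,cy,R,t=cal(n); d=R.T@np.array([(u-cx)/f,(v-cy)/f,1]); o=-R.T@t
    return o+d*(z-o[2])/d[2]
def proj(n,p):
    f,cx,cy,R,t=cal(n); q=R@np.array(p)+t; return f*q[0]/q[2]+cx,f*q[1]/q[2]+cy
def cloud(n,D):
    f,cx,cy,R,t=cal(n); v,u=np.mgrid[:480,:640]
    P=np.stack([(u-cx)/f*D,(v-cy)/f*D,D],-1); return (P-t)@R
E
python3 - <<'E'
from h import *
for n in("scene","top"):
    p,d=r.capture(n); cv2.imwrite(f"pics/{n}0.png",p); np.save(f"{n}0.npy",d)
    print(r.get_calibration(n))
s=r.sense(); print(s)
E
```

```text
pics
{'vfov': 42.57813953817379, 'cx': 328.6777741406684, 'cy': 239.19866030069838, 'rvec': array([ 0.83719495,  2.71195325, -0.85300377]), 'tvec': array([ 0.40146785, -0.20019275,  1.51249343])}
{'vfov': 53.71791124171837, 'cx': 318.73727892373256, 'cy': 243.22789524673937, 'rvec': array([ 2.14263456, -2.07559165,  0.22745313]), 'tvec': array([-0.02618211,  0.47579432,  1.02009135])}
{'time_s': 0.1, 'joints': array([ 8.14518104e+01,  2.20860457e+01,  3.90039149e-01, -2.38867689e-02,
       -6.84120338e+01, -1.48164270e+01]), 'joint_velocities': array([-0.06635513, -0.12578189,  0.17797321,  0.10908642,  0.04203716,
        0.03367241]), 'effort': array([-6.41641236e-04, -3.91688383e+01,  1.87936646e+01,  4.23192501e+00,
        1.34780532e-02, -7.48099046e-05]), 'tcp_pos': array([0.24761974, 0.57320836, 0.18399264]), 'ee_rot': array([[-6.63634325e-04, -3.96721555e-01, -9.17938760e-01],
       [-1.80705998e-03, -9.17936988e-01,  3.96722095e-01],
       [-9.99998147e-01,  1.92204879e-03, -1.07725150e-04]]), 'wrist_force': array([ 0.4790993 ,  0.7859011 , -0.35241782]), 'moment': array([-0.00297754,  0.04219775,  0.03030348]), 'gripper_width': 1.0004468279314542}
```

View pics/top0.png

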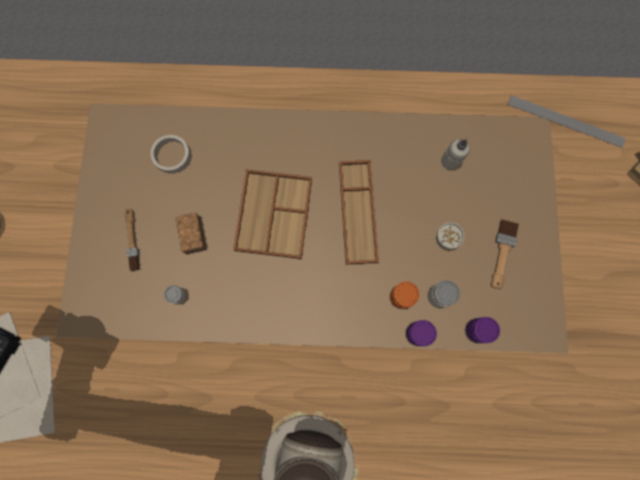

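View pics/scene0.png

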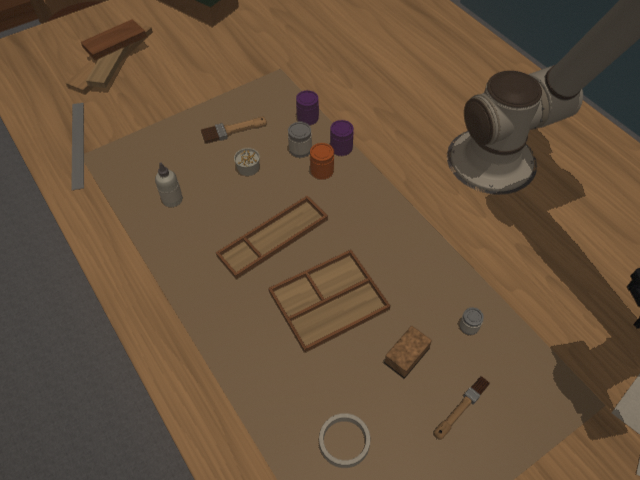

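```bash
python3 - <<'E'
from h import *
p=cv2.imread("pics/top0.png")
def crop(x0,y0,x1,y1,k,n): cv2.imwrite(f"pics/{n}.png",cv2.resize(p[y0:y1,x0:x1],None,fx=k,fy=k,interpolation=cv2.INTER_CUBIC))
crop(100,190,230,310,6,"cl"); crop(225,150,390,275,4.8,"cm"); crop(385,200,535,350,4,"cr")
# depth height segments
for n in("top","scene"):
    D=np.load(f"{n}0.npy"); C=cloud(n,D); Z=C[...,2]
    m=((Z>0.006)&(Z<0.2)&(C[...,0]>0.2)&(C[...,0]<0.8)&(abs(C[...,1])<0.55)).astype(np.uint8)
    k,L,S,c=cv2.connectedComponentsWithStats(m,connectivity=4)
    print(n,"bench z",np.median(Z[(abs(C[...,0]-.5)<.2)&(abs(C[...,1])<.45)&(Z<.01)]))
    for i in range(1,k):
        if S[i,4]<60: continue
        q=C[L==i]; print(c[i].round(0),S[i,4],"med",np.median(q,0).round(4),"min",q.min(0).round(3),"max",q.max(0).round(3))
E
```

```text
top bench z 0.0010270047771709322
[170. 153.] 568 med [0.6949 0.3577 0.0219] min [0.649 0.312 0.006] max [0.742 0.405 0.028]
[455. 154.] 600 med [ 0.6926 -0.319   0.0778] min [ 0.678 -0.374  0.006] max [ 0.731 -0.302  0.129]
[358. 209.] 981 med [ 0.5832 -0.1004  0.0172] min [ 0.438 -0.149  0.006] max [ 0.695 -0.054  0.024]
[273. 213.] 1357 med [0.5607 0.1006 0.017 ] min [0.447 0.013 0.006] max [0.662 0.188 0.025]
[131. 241.] 533 med [0.4681 0.4283 0.0144] min [0.407 0.405 0.006] max [0.553 0.454 0.021]
[190. 233.] 920 med [0.4935 0.286  0.039 ] min [0.45  0.255 0.006] max [0.543 0.323 0.046]
[503. 250.] 941 med [ 0.4938 -0.4401  0.0157] min [ 0.391 -0.48   0.006] max [ 0.557 -0.411  0.023]
[450. 236.] 580 med [ 0.5074 -0.3124  0.0318] min [ 0.479 -0.343  0.007] max [ 0.537 -0.283  0.045]
[443. 294.] 687 med [ 0.3688 -0.2861  0.0679] min [ 0.343 -0.321  0.006] max [ 0.399 -0.263  0.075]
[404. 295.] 628 med [ 0.3636 -0.2001  0.0683] min [ 0.338 -0.243  0.006] max [ 0.392 -0.175  0.075]
[175. 295.] 342 med [0.3504 0.3056 0.0433] min [0.332 0.289 0.006] max [0.371 0.33  0.05 ]
[482. 330.
[... 485 characters left out ...]
 -0.343  0.006] max [ 0.542 -0.277  0.041]
[168. 186.] 755 med [ 0.7108 -0.3086  0.0668] min [ 0.683 -0.339  0.006] max [ 0.732 -0.296  0.127]
[269. 237.] 1286 med [ 0.5898 -0.092   0.0146] min [ 0.441 -0.148  0.006] max [ 0.699 -0.048  0.023]
[328. 299.] 1907 med [0.5664 0.1062 0.0149] min [0.451 0.014 0.006] max [0.665 0.193 0.024]
[471. 320.] 474 med [0.3625 0.3167 0.0407] min [0.335 0.294 0.007] max [0.378 0.335 0.049]
[407. 351.] 1295 med [0.5064 0.2968 0.0377] min [0.455 0.26  0.006] max [0.548 0.327 0.045]
[461. 407.] 792 med [0.481  0.4346 0.0136] min [0.409 0.41  0.006] max [0.559 0.457 0.022]
[344. 440.] 891 med [0.7009 0.363  0.0219] min [0.654 0.316 0.006] max [0.746 0.407 0.029]
```

View pics/cl.png

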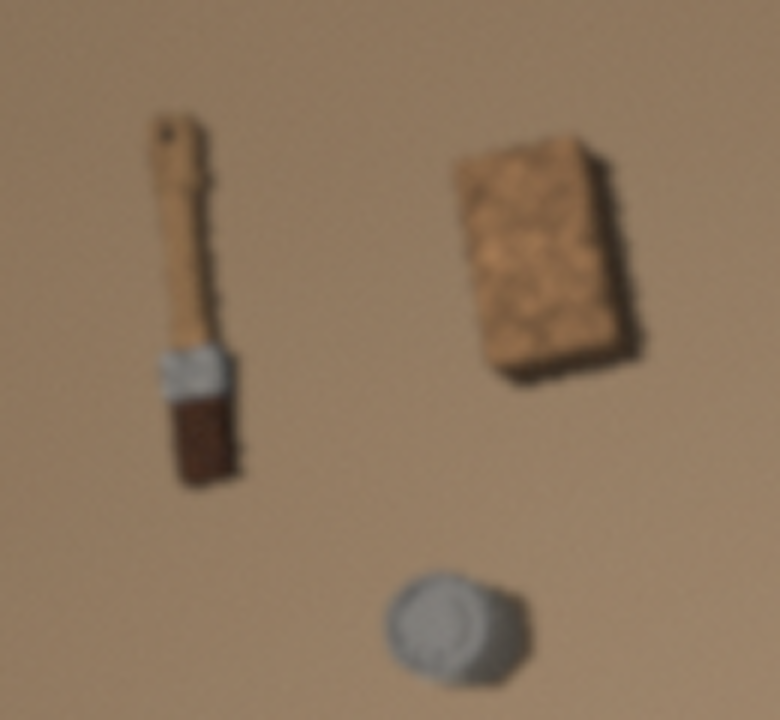

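View pics/cm.png

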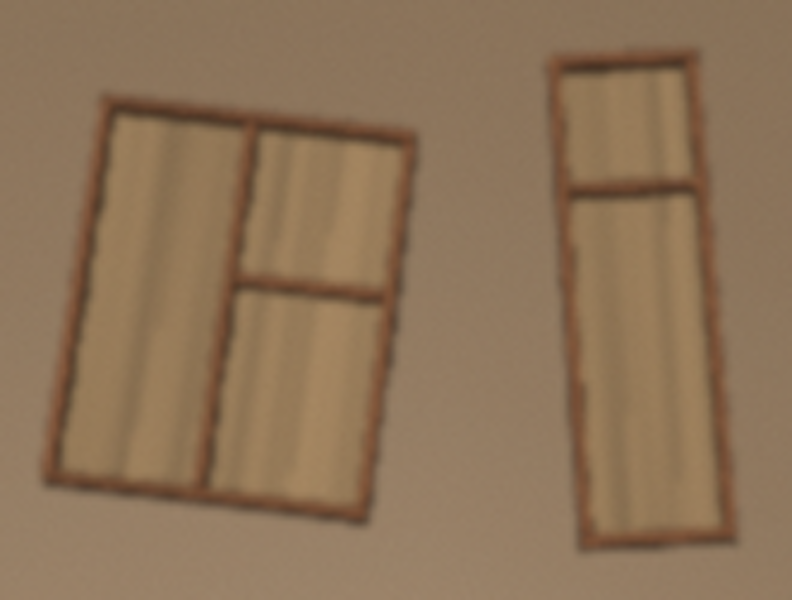

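View pics/cr.png

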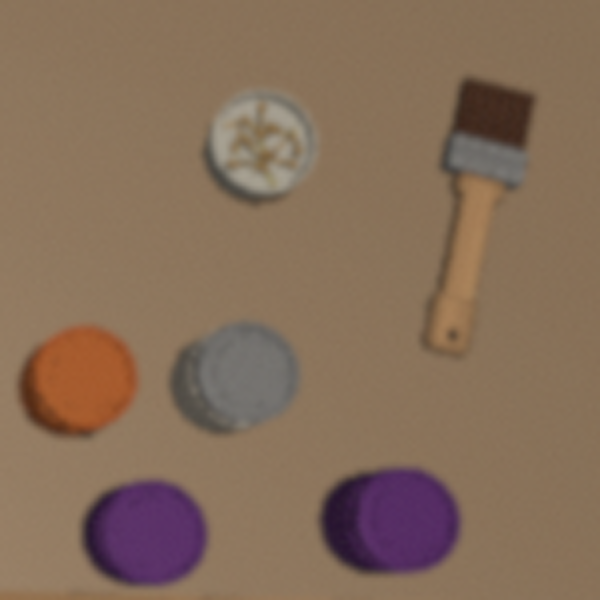

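```bash
python3 - <<'E'
from h import *
def box(C,m):
    q=C[m][:,:2]; (c,s,a)=cv2.minAreaRect((q*1000).astype(np.float32)); return np.round(c,1),np.round(s,1),round(a,1),len(q)
reg={'ltin':(.34,.40,-.325,-.255,.062,.09),'otin':(.33,.40,-.245,-.17,.062,.09),'p1':(.25,.32,-.275,-.20,.062,.09),'p2':(.26,.33,-.41,-.335,.062,.09),'stin':(.32,.39,.28,.34,.040,.06),'block':(.44,.56,.25,.33,.034,.06),'big':(.44,.68,.0,.2,.012,.03),'nar':(.43,.71,-.16,-.04,.012,.03),'wb':(.37,.57,-.49,-.40,.009,.03),'nb':(.39,.57,.39,.47,.009,.03),'pot':(.46,.56,-.35,-.26,.028,.06)}
for n in("top","scene"):
    D=np.load(f"{n}0.npy"); C=cloud(n,D)
    for k,(a,b,c,d,e,f) in reg.items():
        m=(C[...,0]>a)&(C[...,0]<b)&(C[...,1]>c)&(C[...,1]<d)&(C[...,2]>e)&(C[...,2]<f)
        print(n,k,*box(C,m), "zmed",np.median(C[m][:,2]).round(3))
E
```

```text
top ltin [ 371.2 -292.1] [53.9 55.4] 19.6 522 zmed 0.069
top otin [ 365.9 -203.4] [52.5 53.4] 0.2 514 zmed 0.069
top p1 [ 283.7 -240.2] [55.  54.6] 37.2 550 zmed 0.069
top p2 [ 295.3 -375.7] [52.7 56.5] 2.0 550 zmed 0.069
top stin [352.  310.3] [35.9 38.9] 0.8 243 zmed 0.044
top block [496.6 289.1] [84.8 51.2] 15.4 791 zmed 0.039
top big [554.1 101.1] [160.6 201.6] 84.9 1118 zmed 0.018
top nar [ 566.1 -101. ] [252.7  76.4] 4.8 813 zmed 0.018
top wb [ 471.5 -450.5] [ 58.7 164.4] 81.9 903 zmed 0.016
top nb [480.6 429.7] [149.7  24.1] 10.7 499 zmed 0.015
top pot [ 508.  -313.2] [59.4 58.9] 87.3 506 zmed 0.033
scene ltin [ 373.9 -288.3] [53.6 58.1] 7.7 302 zmed 0.066
scene otin [ 369.7 -199.9] [56.9 54.4] 8.5 343 zmed 0.066
scene p1 [ 287.9 -237. ] [56.5 54.1] 46.3 314 zmed 0.066
scene p2 [ 299.5 -371.9] [60.7 52.8] 56.3 273 zmed 0.066
scene stin [356.1 314.5] [39.1 39.8] 61.2 266 zmed 0.043
scene block [500.9 293. ] [86.6 50.7] 14.4 1043 zmed 0.038
scene big [557.9 104.1] [163.  201.9] 84.9 1393 zmed 0.016
scene nar [570.  -96.9] [253.3  82. ] 4.8 895 zmed 0.016
scene wb [ 476.9 -440.5] [ 54.3 164.8] 82.0 564 zmed 0.014
scene nb [484.5 434.3] [149.8  23.8] 13.0 750 zmed 0.014
scene pot [ 512.  -309.3] [62.3 59.2] 69.2 329 zmed 0.032
```

```bash
cat >> h.py <<'E'
def go(x,y,z,psi):
    """from measured pose to TCP target; psi jaw yaw deg: total shift (cm, tool axes) and turn about x (10deg)"""
    s=r.sense(); R=np.array(s['ee_rot']); p=np.array(s['tcp_pos'])
    c=np.radians(psi); Rt=np.array([[0,np.cos(c),np.sin(c)],[0,np.sin(c),-np.cos(c)],[-1,0,0]])
    d=R.T@(np.array([x,y,z])-p)*100; w=cv2.Rodrigues(R.T@Rt)[0].ravel()
    print("t",round(s['time_s'],2),"tcp",p.round(4),"psi",np.degrees(np.arctan2(R[1,1],R[0,1])).round(1),"g",round(s['gripper_width'],3),"F",s['wrist_force'].round(1))
    print("shift",d.round(2),"turn",np.degrees(w).round(1)/10)
E
python3 - <<'E'
from h import *
B=np.array([.002,.002,0])
for n,a,b in(("wide",(496.5,288),(510,220.5)),("nar",(128.7,209.2),(134.7,270.7))):
    A=ray("top",*a,.012)+B; C=ray("top",*b,.012)+B; d=C-A
    print(n,A.round(4),C.round(4),((A+C)/2).round(4),np.linalg.norm(d).round(4),np.degrees(np.arctan2(d[1],d[0])).round(1))
go(.4985,.291,.10,-75)
E
```

```text
wide [ 0.3947 -0.4212  0.012 ] [ 0.5567 -0.461   0.012 ] [ 0.4757 -0.4411  0.012 ] 0.1668 -13.8
nar [0.555  0.4451 0.012 ] [0.4082 0.4141 0.012 ] [0.4816 0.4296 0.012 ] 0.15 -168.1
t 0.1 tcp [0.2476 0.5732 0.184 ] psi -113.4 g 1.0 F [ 0.5  0.8 -0.4]
shift [  8.43  15.94 -34.22] turn [-3.84  0.   -0.01]
```

>>> {"op": "play_rows", "data": {
  "plan": [
    [[1,2,-4.5,-0.5,0,0],[2.5,5,-10,-1.2,0,0],[4.5,8.5,-18,-2.2,0,0],[6,12,-26,-3,0,0],[7.5,14.5,-31,-3.5,0,0]]
  ],
  "hand": 1
}}

```text
time_s: 0.72
tcp_pos: [0.4434, 0.3529, 0.1207]
ee_rot: [[0.0, 0.205, -0.979], [0.0, -0.979, -0.205], [-1.0, -0.0, -0.0]]
wrist_force: [0.5, 1.2, 0.1]
gripper_width: 1.002
```

```bash
python3 -c "
from h import *
go(.4985,.291,.08,-75)"
```

```text
t 0.72 tcp [0.4434 0.3529 0.1207] psi -78.2 g 1.002 F [0.5 1.2 0.1]
shift [ 4.07  7.19 -4.12] turn [-0.32 -0.    0.  ]
```

>>> {"op": "play_rows", "data": {
  "plan": [
    [[0,0,0,0,0,0],[0,0,0,0,0,0]]
  ]
}}

```text
time_s: 0.98
tcp_pos: [0.4425, 0.3544, 0.121]
ee_rot: [[-0.0, 0.201, -0.98], [-0.0, -0.98, -0.201], [-1.0, 0.0, 0.0]]
wrist_force: [0.5, 0.2, -0.5]
gripper_width: 0.999
```

```bash
python3 -c "
from h import *
go(.4985,.291,.08,-75)"
```

```text
t 0.97 tcp [0.4425 0.3544 0.121 ] psi -78.4 g 0.999 F [ 0.5  0.2 -0.5]
shift [ 4.1   7.33 -4.21] turn [-0.34  0.   -0.  ]
```

>>> {"op": "play_rows", "data": {
  "plan": [
    [[1,2,-1.2,-0.1,0,0],[2.5,4.5,-2.5,-0.2,0,0],[3.5,6.5,-3.7,-0.3,0,0],[4.1,7.3,-4.2,-0.3,0,0],[4.1,7.3,-4.2,-0.3,0,0]]
  ]
}}

```text
time_s: 1.6
tcp_pos: [0.4979, 0.2921, 0.08]
ee_rot: [[-0.0, 0.253, -0.967], [-0.0, -0.967, -0.253], [-1.0, 0.0, 0.0]]
wrist_force: [-0.2, -0.1, -0.2]
gripper_width: 0.996
```

```bash
python3 -c "
from h import *
go(.4985,.291,.018,-75)
p,d=r.capture('top'); cv2.imwrite('pics/a1.png',cv2.resize(p[130:340,90:300],None,fx=2.8,fy=2.8))
p,d=r.capture('scene'); cv2.imwrite('pics/a2.png',cv2.resize(p[220:460,300:560],None,fx=2.4,fy=2.4))
"
```

```text
t 1.6 tcp [0.4979 0.2921 0.08  ] psi -75.3 g 0.996 F [-0.2 -0.1 -0.2]
shift [ 6.2   0.12 -0.03] turn [-0.03  0.   -0.  ]
```

View pics/a1.png

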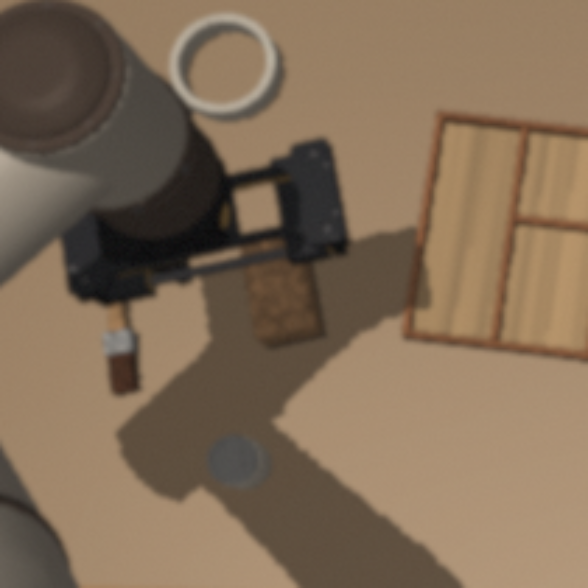

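View pics/a2.png

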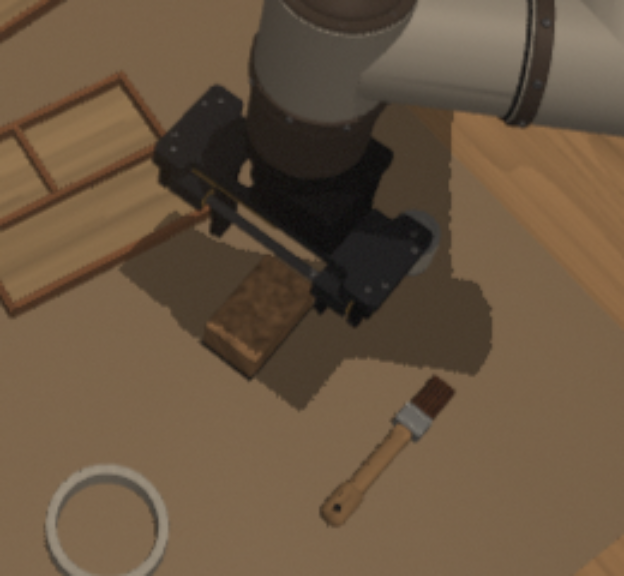

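>>> {"op": "play_rows", "data": {
  "plan": [
    [[1.5,0.1,0,0,0,0],[3.5,0.1,0,0,0,0],[5.2,0.1,0,0,0,0],[6.2,0.1,0,0,0,0],[6.2,0.1,0,0,0,0]]
  ]
}}

```text
time_s: 2.33
tcp_pos: [0.4979, 0.2902, 0.0172]
ee_rot: [[-0.001, 0.253, -0.967], [-0.001, -0.967, -0.253], [-1.0, 0.001, 0.002]]
wrist_force: [-0.0, 0.7, -0.1]
gripper_width: 1.002
```

>>> {"op": "play_rows", "data": {
  "plan": [
    [[0,0,0,0,0,0],[0,0,0,0,0,0],[0,0,0,0,0,0],[0,0,0,0,0,0],[0,0,0,0,0,0]]
  ],
  "hand": 0
}}

```text
time_s: 2.95
tcp_pos: [0.4986, 0.2905, 0.0182]
ee_rot: [[0.0, 0.253, -0.968], [0.0, -0.968, -0.253], [-1.0, -0.0, -0.0]]
wrist_force: [0.7, 0.9, 0.1]
gripper_width: 0.515
```

>>> {"op": "play_rows", "data": {
  "plan": [
    [[0,0,0,0,0,0],[0,0,0,0,0,0]]
  ]
}}

```text
time_s: 3.2
tcp_pos: [0.4985, 0.2904, 0.0181]
ee_rot: [[-0.0, 0.253, -0.968], [-0.0, -0.968, -0.253], [-1.0, 0.0, 0.0]]
wrist_force: [1.1, -0.3, 0.1]
gripper_width: 0.287
```

```bash
python3 -c "
from h import *
p,d=r.capture('scene'); cv2.imwrite('pics/b2.png',cv2.resize(p[220:460,300:560],None,fx=2.4,fy=2.4))
print(r.sense()['gripper_width'])
"
```

```text
0.24299023229232797
```

View pics/b2.png

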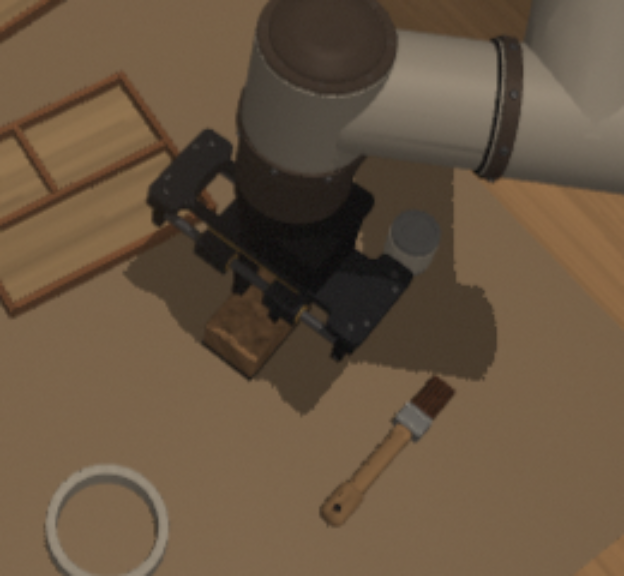

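```bash
python3 -c "
from h import *
s=r.sense(); print(s['tcp_pos'],s['time_s'],s['joints'].round(2))
p,d=r.capture('scene'); C=cloud('scene',d)
q=p[260:400,340:500].copy(); q=cv2.resize(q,None,fx=5,fy=5,interpolation=cv2.INTER_CUBIC)
R=s['ee_rot']
def mk(P,c):
    u,v=proj('scene',P); u=(u+.5-340)*5;v=(v+.5-260)*5; cv2.circle(q,(int(u),int(v)),5,c,-1)
t=s['tcp_pos']
mk(t,(0,0,255)); mk(t-R[:,0]*.019,(0,255,0)); mk(t-R[:,0]*.07,(255,0,0))
w=s['gripper_width']*.0435
for g in(-w,w): mk(t+R[:,1]*g,(0,255,255)); mk(t+R[:,1]*g-R[:,0]*.038,(255,255,0))
cv2.imwrite('pics/b3.png',q)
for b in ((.038,.05),(.05,.06),(.06,.07),(.07,.08),(.08,.1),(.1,.12),(.12,.15)):
    m=(C[...,2]>b[0])&(C[...,2]<b[1])&(abs(C[...,0]-.5)<.15)&(abs(C[...,1]-.3)<.15); print(b,m.sum(),np.median(C[m],0).round(3),C[m].min(0).round(3),C[m].max(0).round(3))
"
```

```text
[0.49849279 0.29043877 0.0180801 ] 3.25 [ 46.31  27.24 -18.23   0.   -44.54  58.33]
(0.038, 0.05) 533 [0.507 0.306 0.04 ] [0.35  0.269 0.038] [0.547 0.333 0.049]
(0.05, 0.06) 18 [0.509 0.294 0.057] [0.369 0.276 0.05 ] [0.518 0.313 0.06 ]
(0.06, 0.07) 22 [0.514 0.283 0.065] [0.506 0.277 0.06 ] [0.519 0.313 0.069]
(0.07, 0.08) 23 [0.515 0.281 0.076] [0.497 0.276 0.07 ] [0.518 0.314 0.079]
(0.08, 0.1) 15 [0.514 0.28  0.085] [0.497 0.275 0.08 ] [0.518 0.283 0.098]
(0.1, 0.12) 19 [0.513 0.28  0.105] [0.507 0.276 0.102] [0.518 0.284 0.119]
(0.12, 0.15) 763 [0.531 0.292 0.143] [0.492 0.213 0.124] [0.561 0.39  0.15 ]
```

View pics/b3.png

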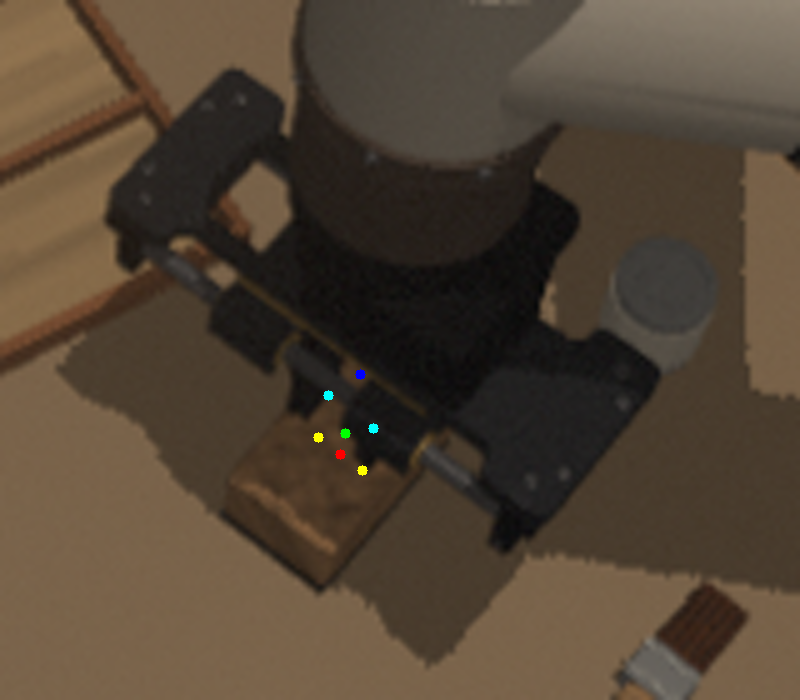

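>>> {"op": "play_rows", "data": {
  "plan": [
    [[0,0,0,0,0,0],[-2,0,0,0,0,0],[-4,0,0,0,0,0],[-6,0,0,0,0,0],[-6,0,0,0,0,0]]
  ],
  "hand": 1
}}

```text
time_s: 3.92
tcp_pos: [0.4995, 0.2913, 0.0797]
ee_rot: [[0.003, 0.253, -0.968], [0.003, -0.968, -0.253], [-1.0, -0.002, -0.003]]
wrist_force: [-0.3, 0.1, 0.5]
gripper_width: 0.679
```

```bash
python3 -c "
from h import *
s=r.sense(); print(s['tcp_pos'],s['time_s'],s['gripper_width'],s['wrist_force'])
p,d=r.capture('scene'); C=cloud('scene',d); np.save('c.npy',d)
q=p[250:400,340:500].copy(); q=cv2.resize(q,None,fx=5,fy=5,interpolation=cv2.INTER_CUBIC)
R=s['ee_rot']
def mk(P,c):
    u,v=proj('scene',P); u=(u+.5-340)*5;v=(v+.5-250)*5; cv2.circle(q,(int(u),int(v)),5,c,-1)
t=s['tcp_pos']
mk(t,(0,0,255)); mk(t-R[:,0]*.019,(0,255,0)); mk(t-R[:,0]*.07,(255,0,0))
w=s['gripper_width']*.0435
for g in(-w,w): mk(t+R[:,1]*g,(0,255,255)); mk(t+R[:,1]*g-R[:,0]*.038,(255,255,0))
cv2.imwrite('pics/b4.png',q)
"
```

```text
[0.49945765 0.29130081 0.07967666] 3.925 0.6786343245491269 [-0.29463437  0.0699901   0.51209871]
```

View pics/b4.png

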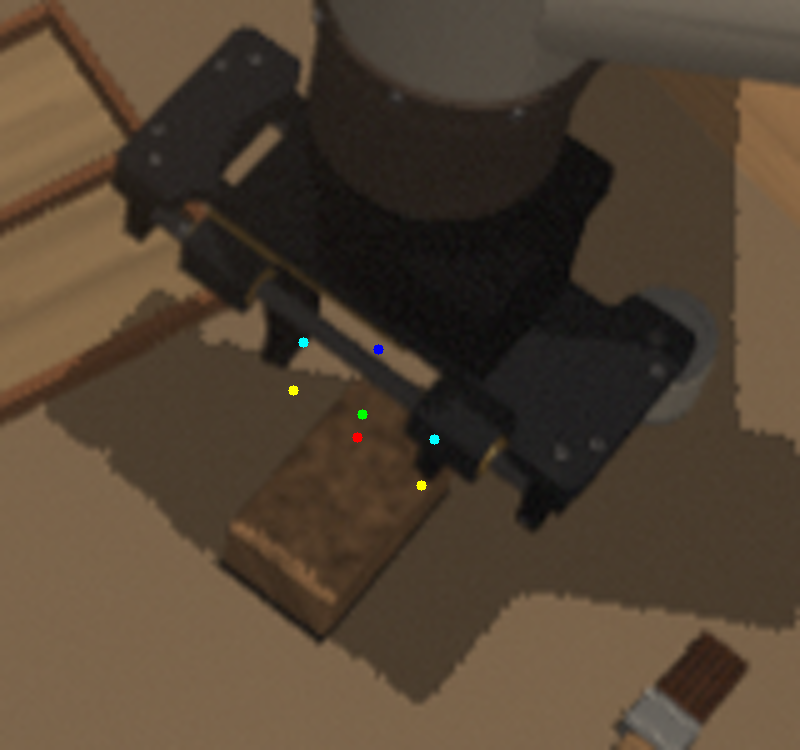

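```bash
python3 -c "
from h import *
s=r.sense(); print(s['tcp_pos'],s['joints'].round(2))
d=np.load('c.npy'); C=cloud('scene',d)
for (u,v) in ((275,350),(278,358),(280,340),(285,330),(280,320),(425,462),(430,455),(440,440)):
    a,b=round(340+u/5-.5),round(250+v/5-.5); print((u,v),C[b,a].round(4))
# all finger points below z .125
m=(C[...,2]>.06)&(C[...,2]<.16)&(abs(C[...,0]-.5)<.06)&(abs(C[...,1]-.29)<.07)
q=C[m]; o=np.argsort(q[:,2])[:25]; print(q[o].round(3))
p,d2=r.capture('top'); C=cloud('top',d2)
m=(C[...,2]>.06)&(C[...,2]<.16)&(abs(C[...,0]-.5)<.08)&(abs(C[...,1]-.29)<.07)
q=C[m]; o=np.argsort(q[:,2])[:25]; print(q[o].round(3))
cv2.imwrite('pics/b5.png',cv2.resize(p[170:260,110:230],None,fx=6,fy=6,interpolation=cv2.INTER_CUBIC))
"
```

```text
[0.49856247 0.29064785 0.07836186] [ 4.631e+01  2.299e+01 -1.475e+01 -2.000e-02 -5.220e+01  5.833e+01]
(275, 350) [0.5206 0.2611 0.1225]
(278, 358) [0.522  0.2652 0.1267]
(280, 340) [0.5211 0.2655 0.1378]
(285, 330) [0.52   0.2635 0.1412]
(280, 320) [0.5204 0.263  0.1484]
(425, 462) [0.5049 0.3269 0.1262]
(430, 455) [0.5273 0.346  0.1935]
(440, 440) [0.5276 0.3488 0.2063]
[[0.512 0.264 0.114]
 [0.52  0.264 0.114]
 [0.505 0.262 0.115]
 [0.507 0.263 0.115]
 [0.505 0.326 0.116]
 [0.511 0.264 0.117]
 [0.503 0.332 0.117]
 [0.517 0.266 0.118]
 [0.504 0.325 0.118]
 [0.505 0.329 0.118]
 [0.523 0.262 0.119]
 [0.522 0.263 0.119]
 [0.52  0.267 0.12 ]
 [0.508 0.263 0.12 ]
 [0.505 0.328 0.12 ]
 [0.506 0.332 0.121]
 [0.521 0.262 0.121]
 [0.501 0.331 0.121]
 [0.504 0.327 0.122]
 [0.505 0.331 0.122]
 [0.525 0.26  0.122]
 [0.504 0.33  0.122]
 [0.505 0.325 0.122]
 [0.521 0.261 0.122]
 [0.512 0.265 0.123]]
[[0.482 0.318 0.119]
 [0.482 0.32  0.119]
 [0.495 0.322 0.119]
 [0.497 0.322 0.12 ]
 [0.479 0.324 0.12 ]
 [0.479 0.322 0.12 ]
 [0.481 0.322 0.122]
 [0.479 0.326 0.122]
 [0.491 0.319 0.126]
 [0.48  0.322 0.127]
 [0.493 0.321 0.128]
 [0.479 0.323 0.129]
 [0.49  0.32  0.13 ]
 [0.494 0.32  0.13 ]
 [0.49  0.32  0.137]
 [0.488 0.319 0.138]
 [0.487 0.32  0.14 ]
 [0.489 0.319 0.144]
 [0.487 0.319 0.151]
 [0.484 0.319 0.151]
 [0.482 0.32  0.153]
 [0.479 0.327 0.157]
 [0.481 0.323 0.157]
 [0.485 0.319 0.158]
 [0.48  0.32  0.159]]
```

View pics/b5.png

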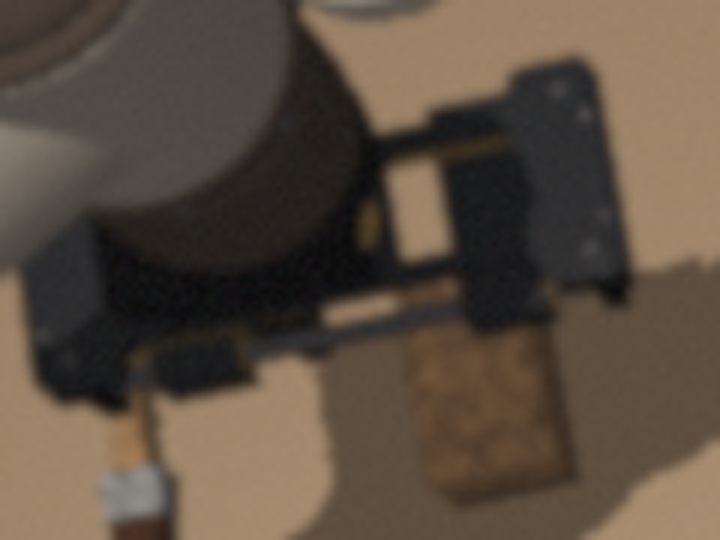

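>>> {"op": "play_rows", "data": {
  "plan": [
    [[2,0,0,0,0,0],[4,0,0,0,0,0],[6,0,0,0,0,0],[7,0,0,0,0,0],[7,0,0,0,0,0]]
  ],
  "hand": 1
}}

```text
time_s: 4.65
tcp_pos: [0.4979, 0.2898, 0.0069]
ee_rot: [[-0.002, 0.253, -0.968], [-0.002, -0.968, -0.253], [-1.0, 0.001, 0.002]]
wrist_force: [-0.0, 0.1, 0.0]
gripper_width: 0.999
```

>>> {"op": "play_rows", "data": {
  "plan": [
    [[0.6,0,0,0,0,0],[1.2,0,0,0,0,0],[1.8,0,0,0,0,0],[2.4,0,0,0,0,0],[2.4,0,0,0,0,0]]
  ]
}}

```text
time_s: 5.28
tcp_pos: [0.4982, 0.2901, -0.0165]
ee_rot: [[-0.001, 0.253, -0.968], [-0.001, -0.968, -0.253], [-1.0, 0.001, 0.001]]
wrist_force: [0.3, 0.6, 0.0]
gripper_width: 0.998
```

```bash
python3 -c "
from h import *
go(.4985,.291,-.017,-75)
p,d=r.capture('scene'); C=cloud('scene',d)
q=p[250:400,340:500].copy(); q=cv2.resize(q,None,fx=5,fy=5,interpolation=cv2.INTER_CUBIC); cv2.imwrite('pics/b6.png',q)
"
```

```text
t 5.28 tcp [ 0.4982  0.2901 -0.0165] psi -75.4 g 0.998 F [0.3 0.6 0. ]
shift [ 0.05 -0.08 -0.05] turn [-0.04  0.01 -0.  ]
```

View pics/b6.png

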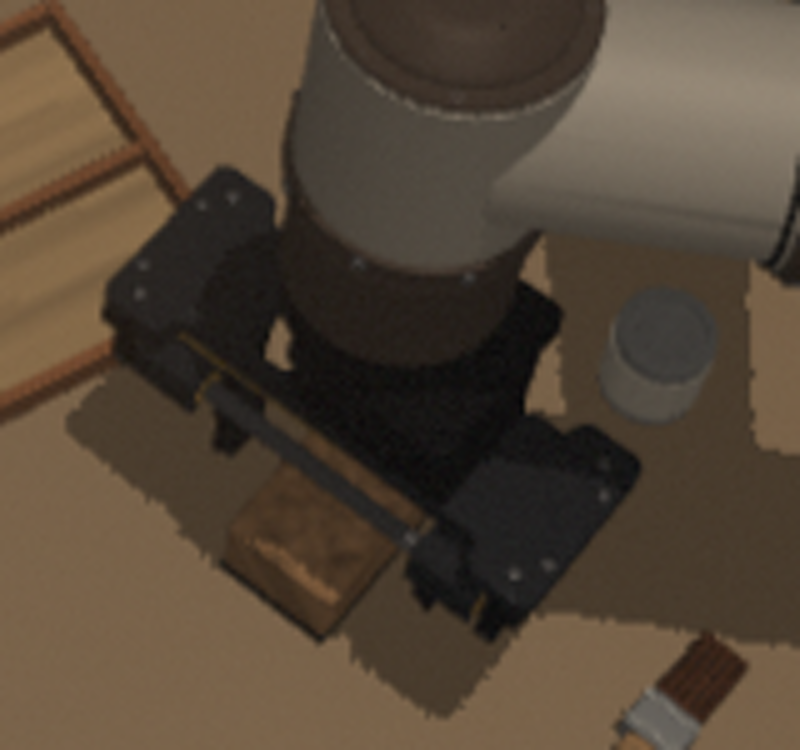

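>>> {"op": "play_rows", "data": {
  "plan": [
    [[0,0,0,0,0,0],[0,0,0,0,0,0],[0,0,0,0,0,0],[0,0,0,0,0,0],[0,0,0,0,0,0]]
  ],
  "hand": 0
}}

```text
time_s: 5.95
tcp_pos: [0.4986, 0.2905, -0.0158]
ee_rot: [[0.0, 0.253, -0.968], [0.0, -0.968, -0.253], [-1.0, -0.0, -0.0]]
wrist_force: [-0.7, -0.1, -0.2]
gripper_width: 0.573
```

>>> {"op": "play_rows", "data": {
  "plan": [
    [[0,0,0,0,0,0],[0,0,0,0,0,0]]
  ]
}}

```text
time_s: 6.2
tcp_pos: [0.4985, 0.2905, -0.0158]
ee_rot: [[0.0, 0.253, -0.968], [0.0, -0.968, -0.253], [-1.0, -0.0, -0.0]]
wrist_force: [0.0, -0.4, 0.8]
gripper_width: 0.571
```

>>> {"op": "play_rows", "data": {
  "plan": [
    [[-1,0,0,0,0,0],[-2.5,0,0,0,0,0],[-4.5,0,0,0,0,0],[-6,0,0,0,0,0],[-6.5,0,0,0,0,0]]
  ]
}}

```text
time_s: 6.82
tcp_pos: [0.4991, 0.291, 0.0508]
ee_rot: [[0.002, 0.253, -0.968], [0.002, -0.968, -0.253], [-1.0, -0.001, -0.002]]
wrist_force: [0.0, 1.1, -1.4]
gripper_width: 0.573
```

```bash
python3 -c "
from h import *
go(.511,.0695,.05,-95.1)
"
```

```text
t 6.83 tcp [0.4991 0.291  0.0508] psi -75.4 g 0.573 F [ 0.   1.1 -1.4]
shift [ 0.04 21.73  4.45] turn [ 1.97 -0.01  0.01]
```

>>> {"op": "play_rows", "data": {
  "plan": [
    [[0,3,0.6,0.3,0,0],[0,8,1.6,0.8,0,0],[0,13,2.7,1.3,0,0],[0,18,3.7,1.7,0,0],[0,21.7,4.5,2,0,0]]
  ]
}}

```text
time_s: 7.45
tcp_pos: [0.5091, 0.0671, 0.0489]
ee_rot: [[-0.001, -0.096, -0.995], [-0.0, -0.995, 0.096], [-1.0, 0.0, 0.001]]
wrist_force: [0.6, 0.5, -0.3]
gripper_width: 0.571
```

>>> {"op": "play_rows", "data": {
  "plan": [
    [[0,0,0,0,0,0],[0,0,0,0,0,0]]
  ]
}}

```text
time_s: 7.7
tcp_pos: [0.5099, 0.0692, 0.0491]
ee_rot: [[0.0, -0.093, -0.996], [0.0, -0.996, 0.093], [-1.0, -0.0, -0.0]]
wrist_force: [-1.4, -0.3, -0.6]
gripper_width: 0.572
```

```bash
python3 -c "
from h import *
go(.511,.0695,-.0118,-95.1)
p,d=r.capture('scene'); C=cloud('scene',d)
q=p[200:380,230:450].copy(); q=cv2.resize(q,None,fx=3.6,fy=3.3,interpolation=cv2.INTER_CUBIC); cv2.imwrite('pics/c1.png',q)
"
```

```text
t 7.7 tcp [0.5099 0.0692 0.0491] psi -95.4 g 0.572 F [-1.4 -0.3 -0.6]
shift [ 6.09 -0.04 -0.11] turn [-0.03 -0.    0.  ]
```

View pics/c1.png

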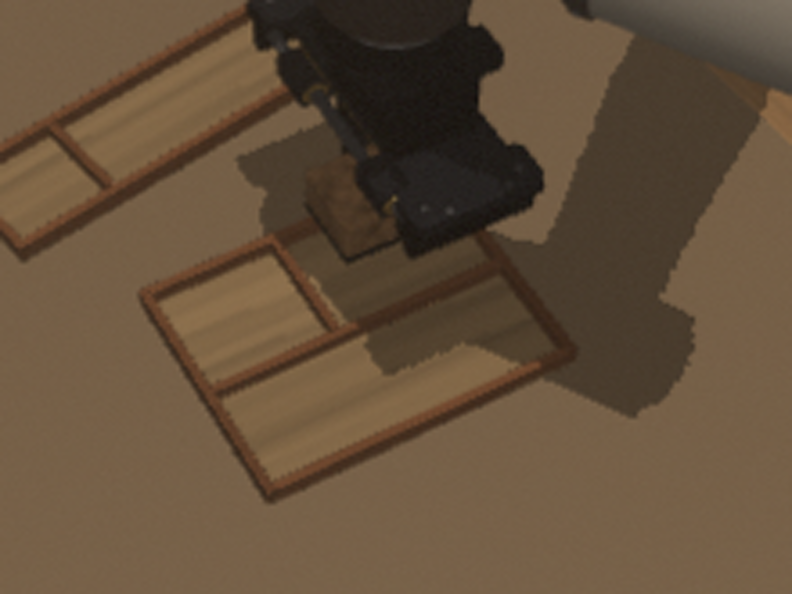

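>>> {"op": "play_rows", "data": {
  "plan": [
    [[1,0,-0.1,0,0,0],[2.5,0,-0.1,0,0,0],[4,0,-0.1,0,0,0],[5,0,-0.1,0,0,0],[5.4,0,-0.1,0,0,0]]
  ]
}}

```text
time_s: 8.38
tcp_pos: [0.5103, 0.0688, -0.006]
ee_rot: [[-0.002, -0.093, -0.996], [-0.001, -0.996, 0.093], [-1.0, 0.001, 0.002]]
wrist_force: [-0.1, -1.3, -1.1]
gripper_width: 0.573
```

>>> {"op": "play_rows", "data": {
  "plan": [
    [[0.15,0,0,0,0,0],[0.3,0,0,0,0,0],[0.45,0,0,0,0,0],[0.6,0,0,0,0,0],[0.6,0,0,0,0,0]]
  ]
}}

```text
time_s: 9.0
tcp_pos: [0.5108, 0.069, -0.0109]
ee_rot: [[-0.0, -0.094, -0.996], [0.0, -0.996, 0.094], [-1.0, -0.0, 0.0]]
wrist_force: [0.5, 0.1, -1.2]
gripper_width: 0.573
```

>>> {"op": "play_rows", "data": {
  "plan": [
    [[0.1,0,0,0,0,0],[0.1,0,0,0,0,0]]
  ]
}}

```text
time_s: 9.25
tcp_pos: [0.5109, 0.069, -0.0118]
ee_rot: [[0.0, -0.093, -0.996], [0.0, -0.996, 0.093], [-1.0, -0.0, -0.0]]
wrist_force: [0.7, 0.4, -0.7]
gripper_width: 0.572
```

>>> {"op": "play_rows", "data": {
  "plan": [
    [[0.1,0,0,0,0,0],[0.1,0,0,0,0,0]]
  ]
}}

```text
time_s: 9.5
tcp_pos: [0.5109, 0.0691, -0.0118]
ee_rot: [[0.0, -0.093, -0.996], [-0.0, -0.996, 0.093], [-1.0, 0.0, -0.0]]
wrist_force: [-2.4, 0.9, 7.6]
gripper_width: 0.57
```

>>> {"op": "play_rows", "data": {
  "plan": [
    [[0,0,0,0,0,0],[0,0,0,0,0,0],[0,0,0,0,0,0],[-0.5,0,0,0,0,0],[-1.5,0,0,0,0,0]]
  ],
  "hand": 0.75
}}

```text
time_s: 10.12
tcp_pos: [0.5106, 0.0689, 0.0023]
ee_rot: [[-0.001, -0.094, -0.996], [-0.0, -0.996, 0.094], [-1.0, 0.0, 0.001]]
wrist_force: [-0.6, 0.1, -1.4]
gripper_width: 0.748
```

>>> {"op": "play_rows", "data": {
  "plan": [
    [[-1.5,0,0,0,0,0],[-3,0,0,0,0,0],[-5,0,0,0,0,0],[-7,0,0,0,0,0],[-7.5,0,0,0,0,0]]
  ]
}}

```text
time_s: 10.75
tcp_pos: [0.5119, 0.0695, 0.0793]
ee_rot: [[0.004, -0.093, -0.996], [0.002, -0.996, 0.093], [-1.0, -0.002, -0.004]]
wrist_force: [-0.4, 0.7, 0.0]
gripper_width: 0.752
```

```bash
python3 -c "
from h import *
go(.43,.33,.07,-78)
p,d=r.capture('scene'); C=cloud('scene',d)
q=p[200:380,230:450].copy(); q=cv2.resize(q,None,fx=3.6,fy=3.3,interpolation=cv2.INTER_CUBIC); cv2.imwrite('pics/c2.png',q)
"
```

```text
t 10.75 tcp [0.5119 0.0695 0.0793] psi -95.4 g 0.752 F [-0.4  0.7  0. ]
shift [  0.94 -25.17  10.59] turn [-1.74 -0.02  0.01]
```

View pics/c2.png

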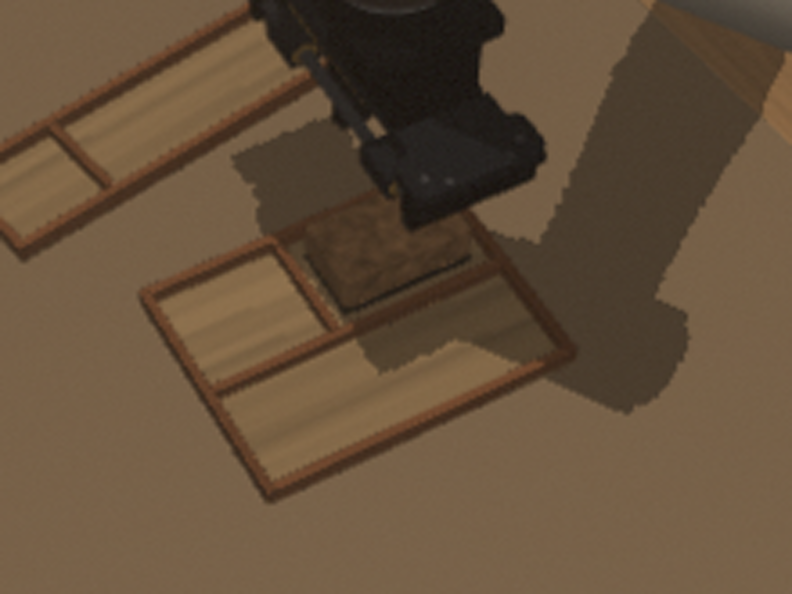

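```bash
python3 -c "
from h import *
go(.482,.431,.05,-78)
"
```

```text
t 10.8 tcp [0.5116 0.0694 0.079 ] psi -95.4 g 0.748 F [ 0.7  0.  -0.5]
shift [  2.94 -35.72   6.34] turn [-1.74 -0.02  0.01]
```

>>> {"op": "play_rows", "data": {
  "plan": [
    [[0.2,-4,0.7,-0.2,0,0],[0.6,-10,1.8,-0.5,0,0],[1.2,-16,2.8,-0.8,0,0],[1.8,-22,3.9,-1.1,0,0],[2.2,-28,5,-1.4,0,0]]
  ],
  "hand": 0.5
}}

```text
time_s: 11.42
tcp_pos: [0.4862, 0.3539, 0.0541]
ee_rot: [[-0.001, 0.152, -0.988], [-0.001, -0.988, -0.152], [-1.0, 0.001, 0.001]]
wrist_force: [0.5, 0.0, 0.3]
gripper_width: 0.501
```

>>> {"op": "play_rows", "data": {
  "plan": [
    [[0.2,-4,0.7,-0.2,0,0],[0.6,-6.5,1.2,-0.3,0,0],[0.7,-7.5,1.3,-0.3,0,0],[0.7,-7.7,1.3,-0.3,0,0],[0.7,-7.7,1.3,-0.3,0,0]]
  ]
}}

```text
time_s: 12.05
tcp_pos: [0.4632, 0.4255, 0.0483]
ee_rot: [[-0.0, 0.2, -0.98], [-0.0, -0.98, -0.2], [-1.0, 0.0, 0.0]]
wrist_force: [-0.1, 0.1, -0.3]
gripper_width: 0.502
```

```bash
python3 -c "
from h import *
go(.482,.431,.0,-78)
p,d=r.capture('scene')
q=p[300:480,360:580].copy(); q=cv2.resize(q,None,fx=3.6,fy=3.3,interpolation=cv2.INTER_CUBIC); cv2.imwrite('pics/d1.png',q)
"
```

```text
t 12.05 tcp [0.4632 0.4255 0.0483] psi -78.5 g 0.502 F [-0.1  0.1 -0.3]
shift [ 4.83 -0.16 -1.95] turn [-0.05  0.   -0.  ]
```

View pics/d1.png

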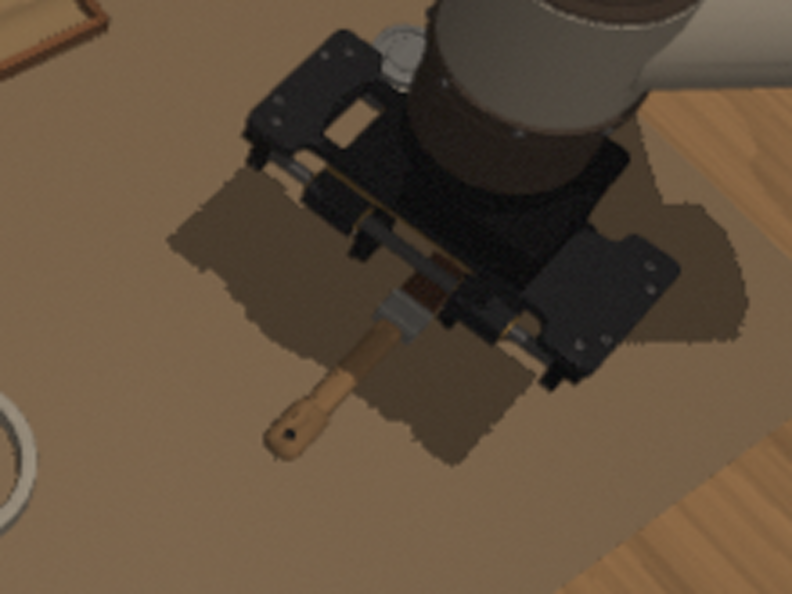

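>>> {"op": "play_rows", "data": {
  "plan": [
    [[0.5,-0.2,-1,0,0,0],[2,-0.2,-2,0,0,0],[3.5,-0.2,-2,0,0,0],[5,-0.2,-2,0,0,0],[5,-0.2,-2,0,0,0]]
  ]
}}

```text
time_s: 12.72
tcp_pos: [0.4808, 0.4313, -0.0042]
ee_rot: [[-0.003, 0.202, -0.979], [-0.004, -0.979, -0.202], [-1.0, 0.003, 0.003]]
wrist_force: [-0.6, 0.0, -0.0]
gripper_width: 0.501
```

```bash
python3 -c "
from h import *
go(.482,.431,-.03,-78)
p,d=r.capture('scene')
q=p[320:470,380:550].copy(); q=cv2.resize(q,None,fx=4.5,fy=4,interpolation=cv2.INTER_CUBIC); cv2.imwrite('pics/d2.png',q)
"
```

```text
t 12.72 tcp [ 0.4808  0.4313 -0.0042] psi -78.4 g 0.501 F [-0.6  0.  -0. ]
shift [ 2.58  0.04 -0.12] turn [-0.04  0.02 -0.02]
```

View pics/d2.png

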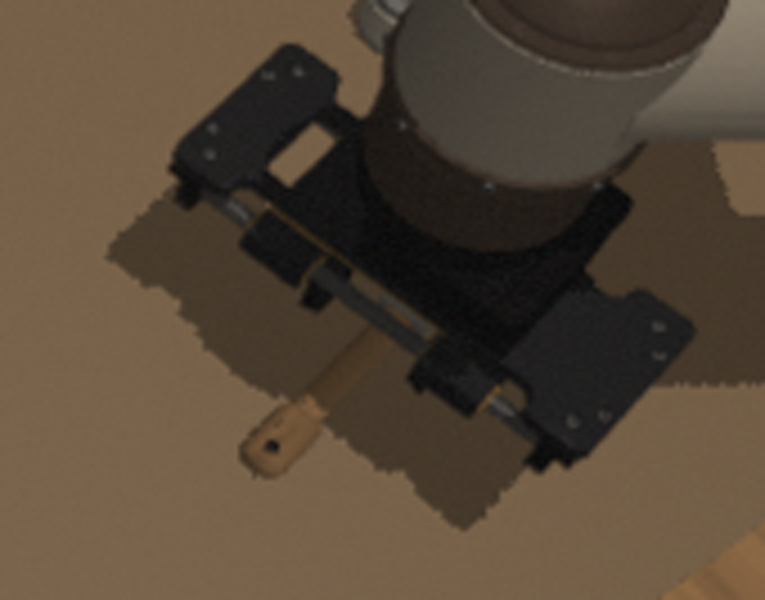

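>>> {"op": "play_rows", "data": {
  "plan": [
    [[0.6,0,-0.1,0,0,0],[1.2,0,-0.1,0,0,0],[1.8,0,-0.1,0,0,0],[2.2,0,-0.1,0,0,0],[2.2,0,-0.1,0,0,0]]
  ]
}}

```text
time_s: 13.4
tcp_pos: [0.4828, 0.4326, -0.0243]
ee_rot: [[-0.0, 0.202, -0.979], [-0.001, -0.979, -0.202], [-1.0, 0.001, 0.001]]
wrist_force: [0.3, -0.5, -0.1]
gripper_width: 0.498
```

>>> {"op": "play_rows", "data": {
  "plan": [
    [[0.1,0,0,0,0,0],[0.2,0,0,0,0,0],[0.3,0,0,0,0,0],[0.3,0,0,0,0,0]]
  ]
}}

```text
time_s: 13.9
tcp_pos: [0.4829, 0.4328, -0.0269]
ee_rot: [[-0.0, 0.202, -0.979], [-0.0, -0.979, -0.202], [-1.0, 0.0, 0.0]]
wrist_force: [0.1, 0.6, -1.2]
gripper_width: 0.501
```

>>> {"op": "play_rows", "data": {
  "plan": [
    [[0.1,0,0,0,0,0],[0.1,0,0,0,0,0]]
  ]
}}

```text
time_s: 14.15
tcp_pos: [0.4829, 0.4328, -0.028]
ee_rot: [[-0.0, 0.202, -0.979], [-0.0, -0.979, -0.202], [-1.0, 0.0, 0.0]]
wrist_force: [0.7, -0.1, 0.4]
gripper_width: 0.498
```

>>> {"op": "play_rows", "data": {
  "plan": [
    [[0.1,0,0,0,0,0],[0.1,0,0,0,0,0]]
  ]
}}

```text
time_s: 14.4
tcp_pos: [0.4829, 0.4328, -0.029]
ee_rot: [[-0.0, 0.202, -0.979], [-0.0, -0.979, -0.202], [-1.0, 0.0, 0.0]]
wrist_force: [0.6, -0.3, -0.3]
gripper_width: 0.497
```

>>> {"op": "play_rows", "data": {
  "plan": [
    [[0.1,0,0,0,0,0],[0.1,0,0,0,0,0]]
  ]
}}

```text
time_s: 14.65
tcp_pos: [0.4829, 0.4328, -0.03]
ee_rot: [[-0.0, 0.202, -0.979], [-0.0, -0.979, -0.202], [-1.0, 0.0, 0.0]]
wrist_force: [0.4, -0.4, -0.7]
gripper_width: 0.497
```

>>> {"op": "play_rows", "data": {
  "plan": [
    [[0.1,0,0,0,0,0],[0.1,0,0,0,0,0]]
  ]
}}

```text
time_s: 14.9
tcp_pos: [0.4829, 0.4327, -0.031]
ee_rot: [[-0.0, 0.202, -0.979], [-0.0, -0.979, -0.202], [-1.0, 0.0, 0.0]]
wrist_force: [0.2, 0.4, 0.3]
gripper_width: 0.501
```

>>> {"op": "play_rows", "data": {
  "plan": [
    [[0.1,0,0,0,0,0],[0.1,0,0,0,0,0]]
  ]
}}

```text
time_s: 15.15
tcp_pos: [0.4829, 0.4328, -0.032]
ee_rot: [[-0.0, 0.202, -0.979], [-0.0, -0.979, -0.202], [-1.0, 0.0, 0.0]]
wrist_force: [-0.1, 0.4, 0.1]
gripper_width: 0.497
```

>>> {"op": "play_rows", "data": {
  "plan": [
    [[0,0,0,0,0,0],[0,0,0,0,0,0],[0,0,0,0,0,0],[0,0,0,0,0,0],[0,0,0,0,0,0]]
  ],
  "hand": 0
}}

```text
time_s: 15.78
tcp_pos: [0.4829, 0.4328, -0.0319]
ee_rot: [[-0.0, 0.202, -0.979], [-0.0, -0.979, -0.202], [-1.0, 0.0, 0.0]]
wrist_force: [0.6, 0.5, -0.0]
gripper_width: 0.155
```

>>> {"op": "play_rows", "data": {
  "plan": [
    [[0,0,0,0,0,0],[-0.5,0,0,0,0,0],[-1.5,0,0,0,0,0],[-3,0,0,0,0,0],[-4.5,0,0,0,0,0]]
  ]
}}

```text
time_s: 16.4
tcp_pos: [0.4832, 0.4332, 0.0147]
ee_rot: [[0.001, 0.202, -0.979], [0.001, -0.979, -0.202], [-1.0, -0.001, -0.001]]
wrist_force: [-0.2, 0.4, 0.2]
gripper_width: 0.155
```

>>> {"op": "play_rows", "data": {
  "plan": [
    [[-1.5,0,0,0,0,0],[-3,0,0,0,0,0],[-4.5,0,0,0,0,0],[-5.5,0,0,0,0,0],[-6,0,0,0,0,0]]
  ]
}}

```text
time_s: 17.02
tcp_pos: [0.483, 0.433, 0.0739]
ee_rot: [[0.0, 0.202, -0.979], [0.001, -0.979, -0.202], [-1.0, -0.001, -0.0]]
wrist_force: [-0.5, -0.5, -0.1]
gripper_width: 0.154
```

```bash
python3 -c "
from h import *
go(.534,-.102,.07,-85.2)
p,d=r.capture('scene')
q=p[300:480,360:580].copy(); q=cv2.resize(q,None,fx=3.6,fy=3.3,interpolation=cv2.INTER_CUBIC); cv2.imwrite('pics/d3.png',q)
"
```

```text
t 17.02 tcp [0.483  0.433  0.0739] psi -78.4 g 0.154 F [-0.5 -0.5 -0.1]
shift [ 0.36 53.43  5.8 ] turn [ 0.68 -0.    0.  ]
```

View pics/d3.png

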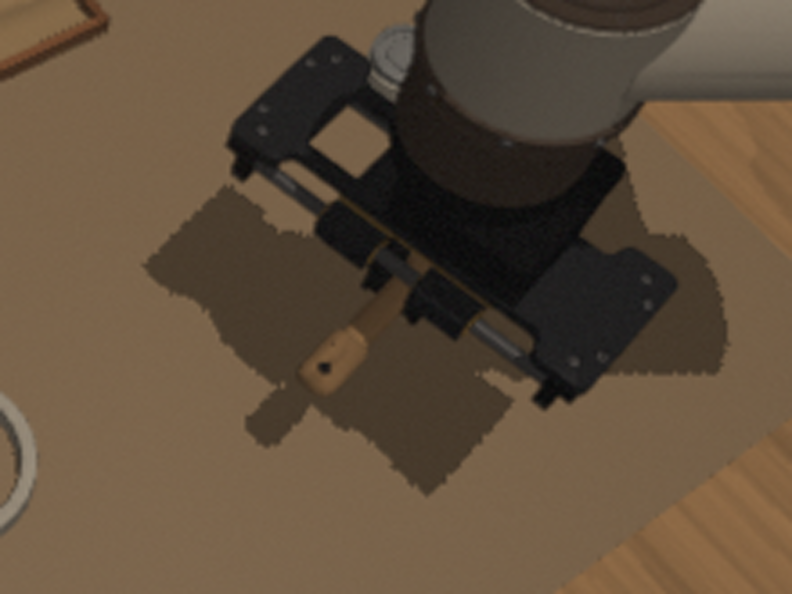

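>>> {"op": "play_rows", "data": {
  "plan": [
    [[0,3,0.3,0,0,0],[0,8,0.9,0.1,0,0],[0,14,1.5,0.2,0,0],[0,20,2.2,0.3,0,0],[0,26,2.8,0.4,0,0]]
  ]
}}

```text
time_s: 17.7
tcp_pos: [0.5075, 0.1706, 0.0728]
ee_rot: [[-0.001, 0.133, -0.991], [-0.001, -0.991, -0.133], [-1.0, 0.0, 0.001]]
wrist_force: [0.6, 0.4, 0.0]
gripper_width: 0.154
```

>>> {"op": "play_rows", "data": {
  "plan": [
    [[0,6,0.6,0,0,0],[0,12,1.3,0.1,0,0],[0,18,2,0.2,0,0],[0,23,2.5,0.2,0,0],[0,25,2.7,0.3,0,0]]
  ]
}}

```text
time_s: 18.32
tcp_pos: [0.5136, -0.0814, 0.0726]
ee_rot: [[-0.001, 0.077, -0.997], [-0.0, -0.997, -0.077], [-1.0, 0.0, 0.001]]
wrist_force: [0.0, -0.2, -1.5]
gripper_width: 0.158
```

```bash
python3 -c "
from h import *
go(.534,-.102,.04,-85.2)
"
```

```text
t 18.32 tcp [ 0.5136 -0.0814  0.0726] psi -85.6 g 0.158 F [ 0.  -0.2 -1.5]
shift [ 3.26  2.21 -1.88] turn [-0.04  0.01 -0.  ]
```

>>> {"op": "play_rows", "data": {
  "plan": [
    [[0,0.7,-0.6,0,0,0],[0,1.5,-1.3,0,0,0],[0,2.2,-1.9,0,0,0],[0,2.2,-1.9,0,0,0],[0,2.2,-1.9,0,0,0]]
  ]
}}

```text
time_s: 18.95
tcp_pos: [0.535, -0.0988, 0.0729]
ee_rot: [[-0.001, 0.081, -0.997], [0.0, -0.997, -0.081], [-1.0, -0.0, 0.001]]
wrist_force: [-0.1, 0.4, -0.3]
gripper_width: 0.155
```

```bash
python3 -c "
from h import *
go(.534,-.102,-.02,-85.2)
p,d=r.capture('scene')
q=p[150:330,180:400].copy(); q=cv2.resize(q,None,fx=3.6,fy=3.3,interpolation=cv2.INTER_CUBIC); cv2.imwrite('pics/d4.png',q)
p,d=r.capture('top')
q=p[140:290,270:430].copy(); q=cv2.resize(q,None,fx=4,fy=4,interpolation=cv2.INTER_CUBIC); cv2.imwrite('pics/d5.png',q)
"
```

```text
t 18.95 tcp [ 0.535  -0.0988  0.0729] psi -85.3 g 0.155 F [-0.1  0.4 -0.3]
shift [9.29 0.31 0.12] turn [-0.01  0.    0.  ]
```

View pics/d4.png

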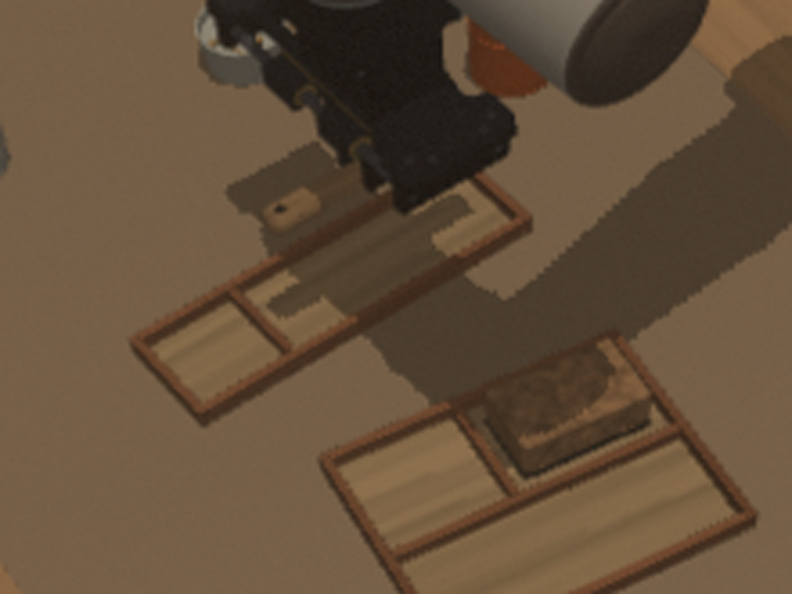

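View pics/d5.png

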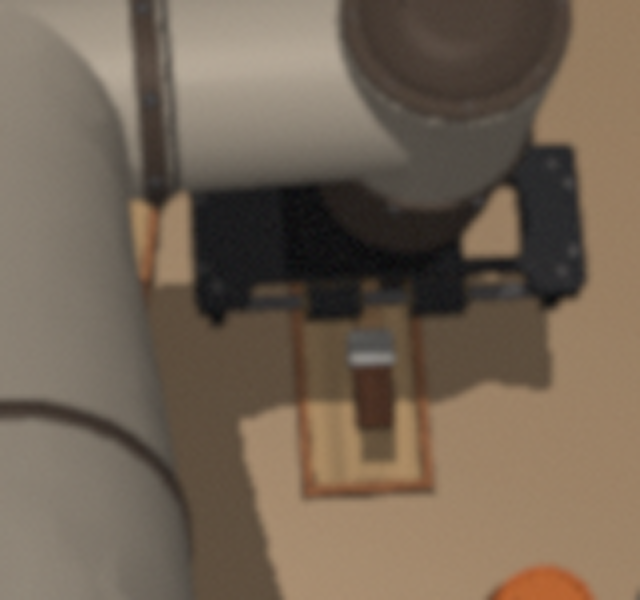

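```bash
python3 -c "
from h import *
print(ray('scene',259.2,213,.113)-[.002,.002,0], ray('top',363.5,247,.113)+[.002,.002,0])
"
```

```text
[ 0.59325047 -0.09679507  0.113     ] [ 0.45983039 -0.10444509  0.113     ]
```

>>> {"op": "play_rows", "data": {
  "plan": [
    [[1.5,0.3,0.1,0,0,0],[3.5,0.3,0.1,0,0,0],[5.5,0.3,0.1,0,0,0],[7.5,0.3,0.1,0,0,0],[8,0.3,0.1,0,0,0]]
  ]
}}

```text
time_s: 19.68
tcp_pos: [0.5326, -0.1025, -0.0089]
ee_rot: [[-0.004, 0.081, -0.997], [-0.0, -0.997, -0.081], [-1.0, -0.0, 0.004]]
wrist_force: [0.2, 0.6, 0.4]
gripper_width: 0.161
```

```bash
python3 -c "
from h import *
go(.534,-.102,-.02,-85.2)
p,d=r.capture('scene')
q=p[150:270,210:370].copy(); q=cv2.resize(q,None,fx=5,fy=5,interpolation=cv2.INTER_CUBIC); cv2.imwrite('pics/d6.png',q)
p,d=r.capture('top')
q=p[140:290,290:430].copy(); q=cv2.resize(q,None,fx=4,fy=4,interpolation=cv2.INTER_CUBIC); cv2.imwrite('pics/d7.png',q)
"
```

```text
t 19.68 tcp [ 0.5326 -0.1025 -0.0089] psi -85.4 g 0.161 F [0.2 0.6 0.4]
shift [ 1.11 -0.04 -0.15] turn [-0.02  0.02  0.  ]
```

View pics/d6.png

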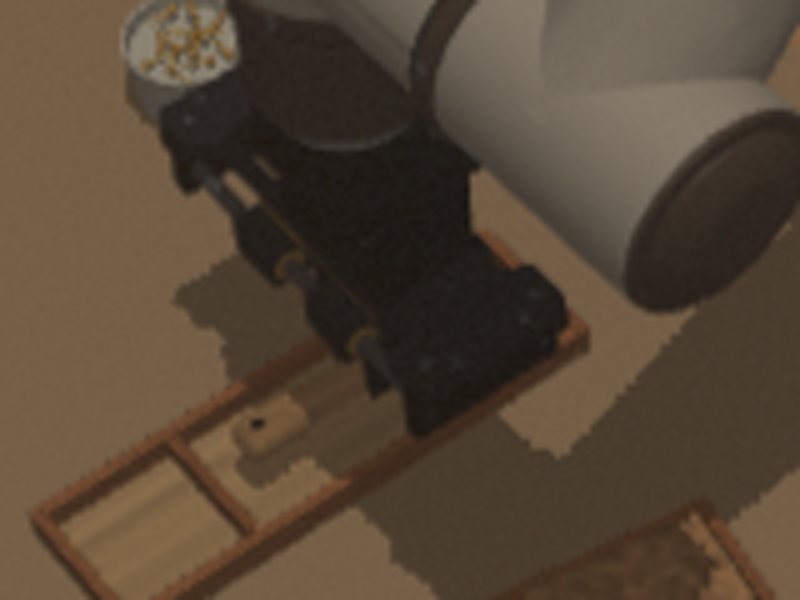

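View pics/d7.png

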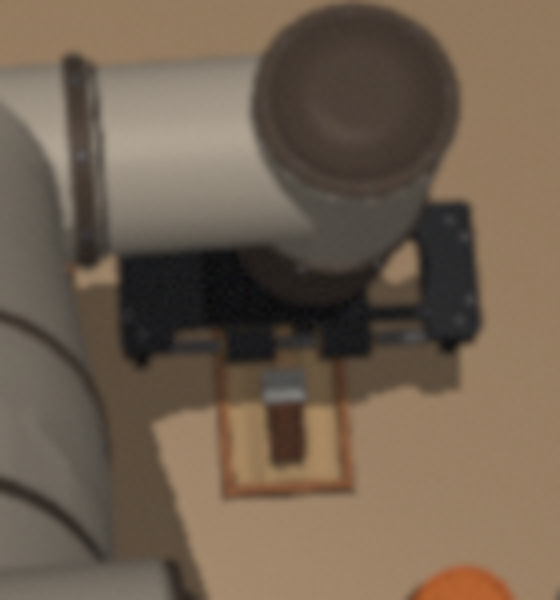

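```bash
python3 -c "
from h import *
for z in (.02,.03,.04): print(ray('scene',257,238,z)-[.002,.002,0], ray('top',361.2,256.2,z)+[.002,.002,0])
"
```

```text
[ 0.6031894  -0.10617855  0.02      ] [ 0.4575803  -0.10817353  0.02      ]
[ 0.60597511 -0.0995892   0.03      ] [ 0.45566815 -0.10727373  0.03      ]
[ 0.60876081 -0.09299984  0.04      ] [ 0.45375599 -0.10637392  0.04      ]
```

>>> {"op": "play_rows", "data": {
  "plan": [
    [[0.4,0,-0.1,0,0,0],[0.8,0,-0.1,0,0,0],[1.2,0,-0.1,0,0,0],[1.5,0,-0.1,0,0,0],[1.6,0,-0.1,0,0,0]]
  ]
}}

```text
time_s: 20.4
tcp_pos: [0.5352, -0.1022, -0.0231]
ee_rot: [[-0.0, 0.081, -0.997], [-0.0, -0.997, -0.081], [-1.0, 0.0, 0.0]]
wrist_force: [0.1, 0.3, -0.1]
gripper_width: 0.156
```

>>> {"op": "play_rows", "data": {
  "plan": [
    [[0.1,0,0,0,0,0],[0.2,0,0,0,0,0],[0.2,0,0,0,0,0]]
  ]
}}

```text
time_s: 20.78
tcp_pos: [0.5353, -0.1022, -0.0249]
ee_rot: [[-0.0, 0.081, -0.997], [0.0, -0.997, -0.081], [-1.0, -0.0, 0.0]]
wrist_force: [-0.0, -1.0, -0.2]
gripper_width: 0.157
```

>>> {"op": "play_rows", "data": {
  "plan": [
    [[0.1,0,0,0,0,0],[0.2,0,0,0,0,0],[0.2,0,0,0,0,0]]
  ]
}}

```text
time_s: 21.15
tcp_pos: [0.5353, -0.1022, -0.027]
ee_rot: [[-0.0, 0.081, -0.997], [-0.0, -0.997, -0.081], [-1.0, -0.0, 0.0]]
wrist_force: [-0.1, 0.6, 0.6]
gripper_width: 0.156
```

>>> {"op": "play_rows", "data": {
  "plan": [
    [[0.1,0,0,0,0,0],[0.1,0,0,0,0,0]]
  ]
}}

```text
time_s: 21.4
tcp_pos: [0.5354, -0.1022, -0.0279]
ee_rot: [[0.0, 0.081, -0.997], [0.0, -0.997, -0.081], [-1.0, -0.0, -0.0]]
wrist_force: [0.4, 0.8, 0.1]
gripper_width: 0.157
```

>>> {"op": "play_rows", "data": {
  "plan": [
    [[0.1,0,0,0,0,0],[0.1,0,0,0,0,0]]
  ]
}}

```text
time_s: 21.65
tcp_pos: [0.5354, -0.1022, -0.0279]
ee_rot: [[0.0, 0.081, -0.997], [-0.0, -0.997, -0.081], [-1.0, 0.0, -0.0]]
wrist_force: [-1.8, 1.1, 6.3]
gripper_width: 0.159
```

>>> {"op": "play_rows", "data": {
  "plan": [
    [[0,0,0,0,0,0],[0,0,0,0,0,0],[0,0,0,0,0,0],[-0.4,0,0,0,0,0],[-1.5,0,0,0,0,0]]
  ],
  "hand": 0.3
}}

```text
time_s: 22.28
tcp_pos: [0.5349, -0.1023, -0.0139]
ee_rot: [[-0.001, 0.081, -0.997], [-0.0, -0.997, -0.081], [-1.0, 0.0, 0.001]]
wrist_force: [-0.4, -0.3, 0.0]
gripper_width: 0.301
```

>>> {"op": "play_rows", "data": {
  "plan": [
    [[-1.5,0,0,0,0,0],[-3.5,0,0,0,0,0],[-6,0,0,0,0,0],[-8,0,0,0,0,0],[-8.5,0,0,0,0,0]]
  ]
}}

```text
time_s: 22.9
tcp_pos: [0.5366, -0.1022, 0.0736]
ee_rot: [[0.005, 0.081, -0.997], [0.0, -0.997, -0.081], [-1.0, 0.0, -0.005]]
wrist_force: [-0.4, -0.2, -0.4]
gripper_width: 0.297
```

```bash
python3 -c "
from h import *
go(.354,.3125,.07,-85)
p,d=r.capture('scene')
q=p[150:300,180:380].copy(); q=cv2.resize(q,None,fx=4,fy=4,interpolation=cv2.INTER_CUBIC); cv2.imwrite('pics/d8.png',q)
"
```

```text
t 22.9 tcp [ 0.5366 -0.1022  0.0736] psi -85.4 g 0.297 F [-0.4 -0.2 -0.4]
shift [  0.29 -42.81  14.85] turn [-0.04 -0.03 -0.  ]
```

View pics/d8.png

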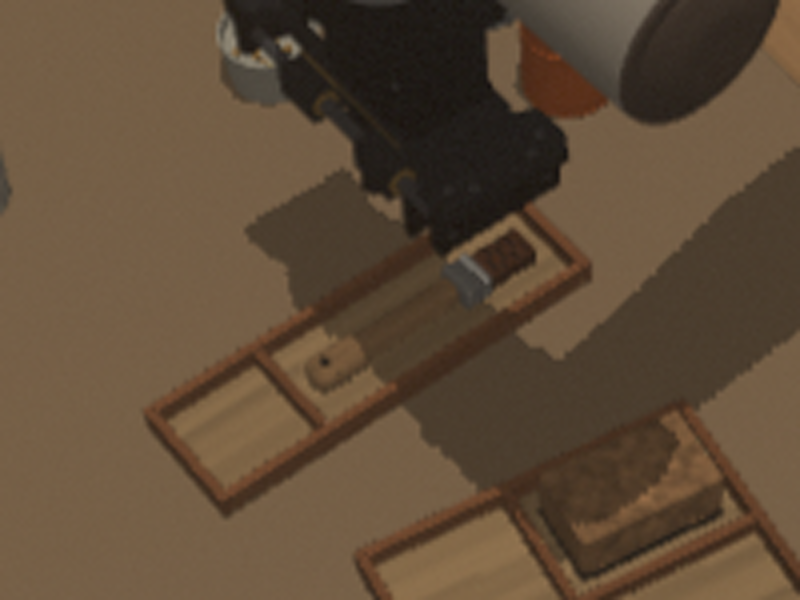

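```bash
python3 -c "
from h import *
go(.476,-.4415,.05,-103)
"
```

```text
t 22.95 tcp [ 0.5363 -0.1022  0.0731] psi -85.4 g 0.303 F [-0.1 -0.9  0.6]
shift [ 2.28 33.33  8.76] turn [ 1.76 -0.02  0.  ]
```

>>> {"op": "play_rows", "data": {
  "plan": [
    [[0,4,1,0.3,0,0],[0,10,2.6,0.7,0,0],[0,16,4.2,1.1,0,0],[0,22,5.8,1.5,0,0],[0,28,7.3,1.8,0,0]]
  ],
  "hand": 0.5
}}

```text
time_s: 23.58
tcp_pos: [0.4842, -0.3888, 0.0704]
ee_rot: [[-0.001, -0.233, -0.973], [0.001, -0.973, 0.233], [-1.0, -0.0, 0.001]]
wrist_force: [1.4, 0.1, 0.0]
gripper_width: 0.499
```

>>> {"op": "play_rows", "data": {
  "plan": [
    [[0,0,0,0,0,0],[0,0,0,0,0,0]]
  ]
}}

```text
time_s: 23.82
tcp_pos: [0.4844, -0.3869, 0.0701]
ee_rot: [[-0.002, -0.232, -0.973], [0.001, -0.973, 0.232], [-1.0, -0.001, 0.002]]
wrist_force: [-1.3, -0.2, -0.1]
gripper_width: 0.497
```

```bash
python3 -c "
from h import *
go(.476,-.4415,.04,-103)
"
```

```text
t 23.82 tcp [ 0.4844 -0.3869  0.0701] psi -103.4 g 0.497 F [-1.3 -0.2 -0.1]
shift [ 3.01  5.51 -0.45] turn [-0.04  0.01  0.  ]
```

>>> {"op": "play_rows", "data": {
  "plan": [
    [[0,2,-0.2,0,0,0],[1,4,-0.4,0,0,0],[2.5,5.5,-0.5,0,0,0],[3.5,5.5,-0.5,0,0,0],[3.5,5.5,-0.5,0,0,0]]
  ]
}}

```text
time_s: 24.45
tcp_pos: [0.4763, -0.4412, 0.0342]
ee_rot: [[-0.003, -0.231, -0.973], [0.002, -0.973, 0.231], [-1.0, -0.001, 0.003]]
wrist_force: [-0.1, 0.5, 0.3]
gripper_width: 0.501
```

```bash
python3 -c "
from h import *
go(.476,-.4415,-.03,-103)
p,d=r.capture('scene')
q=p[60:210,120:320].copy(); q=cv2.resize(q,None,fx=4,fy=4,interpolation=cv2.INTER_CUBIC); cv2.imwrite('pics/e1.png',q)
p,d=r.capture('top')
q=p[170:320,420:580].copy(); q=cv2.resize(q,None,fx=4,fy=4,interpolation=cv2.INTER_CUBIC); cv2.imwrite('pics/e2.png',q)
"
```

```text
t 24.45 tcp [ 0.4763 -0.4412  0.0342] psi -103.4 g 0.501 F [-0.1  0.5  0.3]
shift [ 6.42  0.05 -0.  ] turn [-0.04  0.02  0.01]
```

View pics/e1.png

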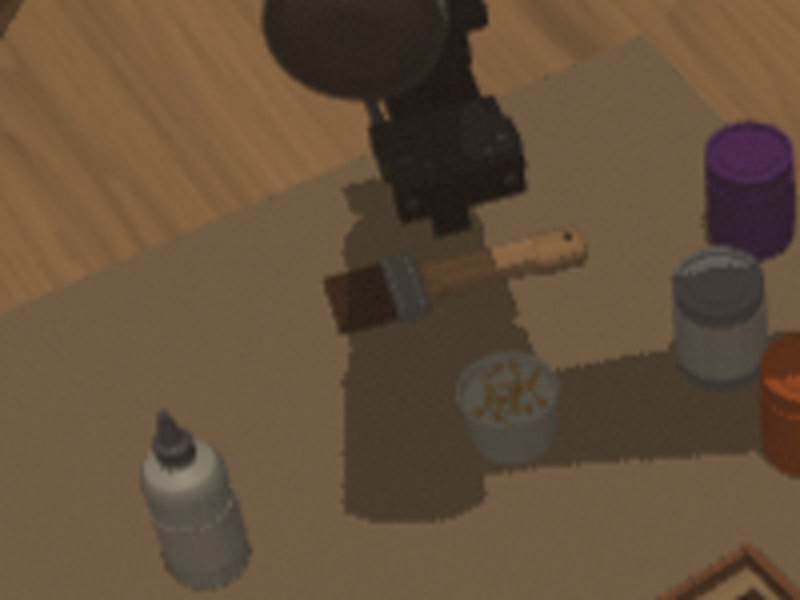

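View pics/e2.png

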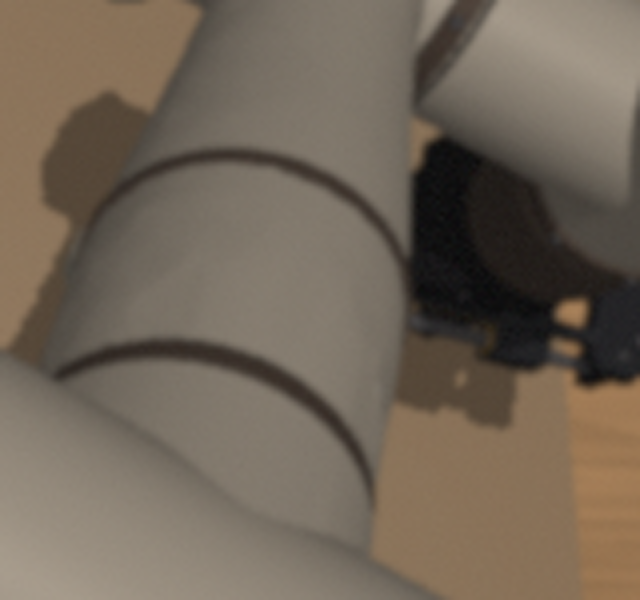

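>>> {"op": "play_rows", "data": {
  "plan": [
    [[1.2,0,0,0,0,0],[2.4,0,0,0,0,0],[3.6,0,0,0,0,0],[4.5,0,0,0,0,0],[4.8,0,0,0,0,0]]
  ],
  "hand": 0.6
}}

```text
time_s: 25.18
tcp_pos: [0.4769, -0.4416, -0.0129]
ee_rot: [[-0.001, -0.231, -0.973], [0.001, -0.973, 0.231], [-1.0, -0.0, 0.002]]
wrist_force: [-0.1, 0.2, -0.6]
gripper_width: 0.597
```

>>> {"op": "play_rows", "data": {
  "plan": [
    [[0.4,0,0,0,0,0],[0.8,0,0,0,0,0],[1.2,0,0,0,0,0],[1.6,0,0,0,0,0],[1.6,0,0,0,0,0]]
  ]
}}

```text
time_s: 25.8
tcp_pos: [0.4771, -0.4417, -0.0283]
ee_rot: [[-0.001, -0.231, -0.973], [0.0, -0.973, 0.231], [-1.0, -0.0, 0.001]]
wrist_force: [-0.4, 0.6, -0.1]
gripper_width: 0.598
```

```bash
python3 -c "
from h import *
go(.476,-.4415,-.032,-103)
p,d=r.capture('scene')
q=p[60:210,120:320].copy(); q=cv2.resize(q,None,fx=4,fy=4,interpolation=cv2.INTER_CUBIC); cv2.imwrite('pics/e3.png',q)
"
```

```text
t 25.8 tcp [ 0.4771 -0.4417 -0.0283] psi -103.4 g 0.598 F [-0.4  0.6 -0.1]
shift [0.37 0.01 0.11] turn [-0.04  0.    0.  ]
```

View pics/e3.png

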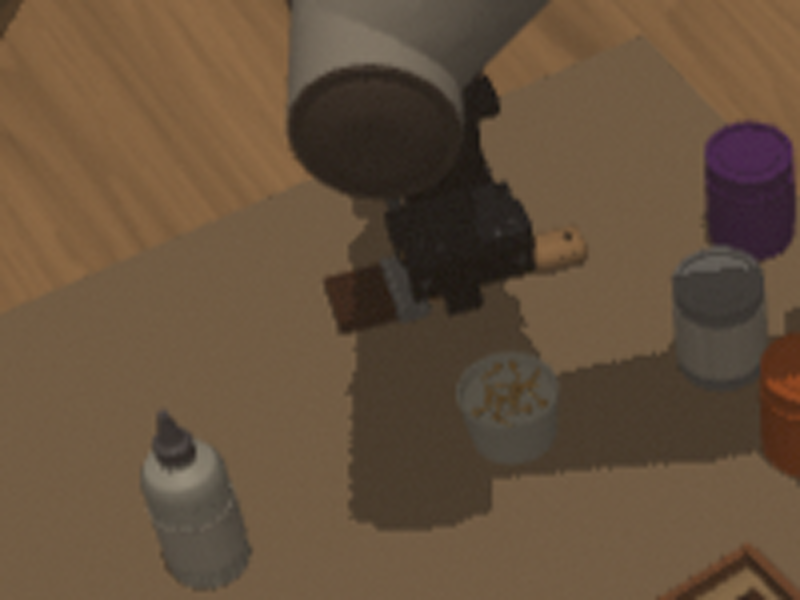

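>>> {"op": "play_rows", "data": {
  "plan": [
    [[0.2,0,0.1,0,0,0],[0.35,0,0.1,0,0,0],[0.35,0,0.1,0,0,0]]
  ]
}}

```text
time_s: 26.22
tcp_pos: [0.4763, -0.4416, -0.0315]
ee_rot: [[-0.0, -0.231, -0.973], [0.0, -0.973, 0.231], [-1.0, -0.0, 0.0]]
wrist_force: [0.3, 0.8, 0.6]
gripper_width: 0.598
```

>>> {"op": "play_rows", "data": {
  "plan": [
    [[0,0,0,0,0,0],[0,0,0,0,0,0],[0,0,0,0,0,0],[0,0,0,0,0,0],[0,0,0,0,0,0]]
  ],
  "hand": 0
}}

```text
time_s: 26.85
tcp_pos: [0.4764, -0.4417, -0.0314]
ee_rot: [[-0.0, -0.231, -0.973], [0.0, -0.973, 0.231], [-1.0, -0.0, 0.0]]
wrist_force: [-0.3, -0.8, 0.3]
gripper_width: 0.225
```

>>> {"op": "play_rows", "data": {
  "plan": [
    [[0,0,0,0,0,0],[-0.5,0,0,0,0,0],[-1.5,0,0,0,0,0],[-3,0,0,0,0,0],[-4.5,0,0,0,0,0]]
  ]
}}

```text
time_s: 27.48
tcp_pos: [0.4767, -0.4419, 0.0152]
ee_rot: [[0.001, -0.231, -0.973], [-0.001, -0.973, 0.231], [-1.0, 0.0, -0.001]]
wrist_force: [1.3, -0.7, -1.2]
gripper_width: 0.225
```

>>> {"op": "play_rows", "data": {
  "plan": [
    [[-1.5,0,0,0,0,0],[-3,0,0,0,0,0],[-4.5,0,0,0,0,0],[-5.8,0,0,0,0,0],[-6.5,0,0,0,0,0]]
  ]
}}

```text
time_s: 28.1
tcp_pos: [0.4767, -0.4418, 0.0797]
ee_rot: [[0.001, -0.231, -0.973], [-0.001, -0.973, 0.231], [-1.0, 0.0, -0.001]]
wrist_force: [-0.2, -0.7, -1.1]
gripper_width: 0.224
```

```bash
python3 -c "
from h import *
go(.5596,.1424,.08,-95.1)
p,d=r.capture('scene')
q=p[60:210,120:320].copy(); q=cv2.resize(q,None,fx=4,fy=4,interpolation=cv2.INTER_CUBIC); cv2.imwrite('pics/e4.png',q)
"
```

```text
t 28.1 tcp [ 0.4767 -0.4418  0.0797] psi -103.4 g 0.224 F [-0.2 -0.7 -1.1]
shift [-5.000e-02 -5.876e+01  5.440e+00] turn [-0.83 -0.01 -0.  ]
```

View pics/e4.png

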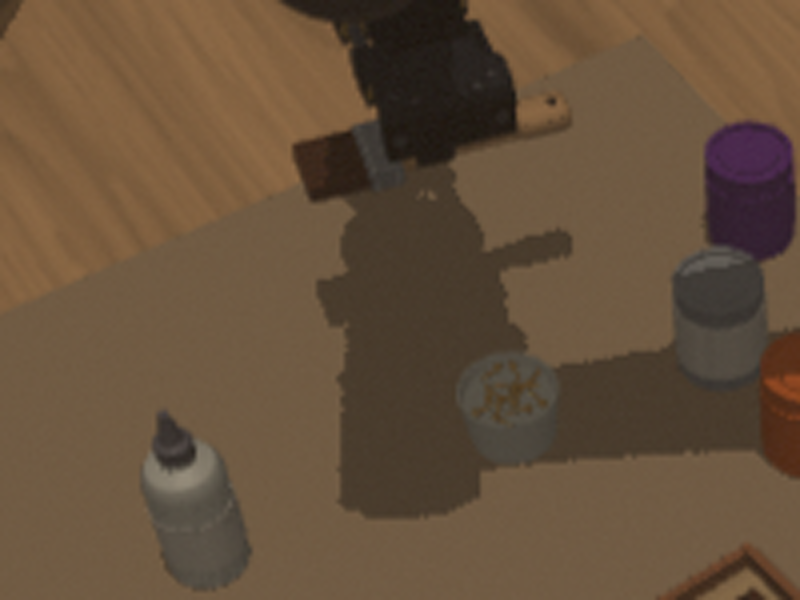

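>>> {"op": "play_rows", "data": {
  "plan": [
    [[0,-3,0.3,0,0,0],[0,-9,0.9,-0.1,0,0],[0,-15,1.4,-0.2,0,0],[0,-21,2,-0.3,0,0],[0,-27,2.5,-0.4,0,0]]
  ]
}}

```text
time_s: 28.78
tcp_pos: [0.5143, -0.1713, 0.0784]
ee_rot: [[-0.0, -0.162, -0.987], [0.0, -0.987, 0.162], [-1.0, 0.0, 0.0]]
wrist_force: [1.4, 0.5, -0.8]
gripper_width: 0.224
```

>>> {"op": "play_rows", "data": {
  "plan": [
    [[0,-6,0.7,-0.1,0,0],[0,-12,1.7,-0.2,0,0],[0,-18,2.6,-0.3,0,0],[0,-24,3.4,-0.4,0,0],[0,-29,4.2,-0.4,0,0]]
  ]
}}

```text
time_s: 29.4
tcp_pos: [0.5199, 0.122, 0.0785]
ee_rot: [[-0.0, -0.092, -0.996], [-0.0, -0.996, 0.092], [-1.0, 0.0, 0.0]]
wrist_force: [0.2, -0.2, 0.3]
gripper_width: 0.223
```

>>> {"op": "play_rows", "data": {
  "plan": [
    [[0,0,0,0,0,0],[0,0,0,0,0,0]]
  ]
}}

```text
time_s: 29.65
tcp_pos: [0.5197, 0.1196, 0.0782]
ee_rot: [[-0.001, -0.093, -0.996], [-0.001, -0.996, 0.093], [-1.0, 0.001, 0.001]]
wrist_force: [-1.3, -0.1, -0.2]
gripper_width: 0.226
```

```bash
python3 -c "
from h import *
go(.5596,.1424,.03,-95.1)
"
```

```text
t 29.65 tcp [0.5197 0.1196 0.0782] psi -95.3 g 0.226 F [-1.3 -0.1 -0.2]
shift [ 4.81 -2.64 -3.77] turn [-0.02  0.01 -0.  ]
```

>>> {"op": "play_rows", "data": {
  "plan": [
    [[0,-1,-1.5,0,0,0],[0.5,-2,-3,0,0,0],[2,-2.6,-3.8,0,0,0],[3.5,-2.6,-3.8,0,0,0],[4.5,-2.6,-3.8,0,0,0]]
  ]
}}

```text
time_s: 30.28
tcp_pos: [0.5591, 0.1412, 0.0315]
ee_rot: [[-0.003, -0.094, -0.996], [-0.001, -0.996, 0.094], [-1.0, 0.002, 0.003]]
wrist_force: [-0.5, -0.5, -0.4]
gripper_width: 0.228
```

>>> {"op": "play_rows", "data": {
  "plan": [
    [[1.5,0,0,0,0,0],[3,0,0,0,0,0],[3.5,0,0,0,0,0],[3.5,0,0,0,0,0]]
  ]
}}

```text
time_s: 30.78
tcp_pos: [0.5604, 0.142, -0.0018]
ee_rot: [[-0.001, -0.093, -0.996], [-0.0, -0.996, 0.093], [-1.0, 0.0, 0.001]]
wrist_force: [-0.4, 0.7, -1.0]
gripper_width: 0.227
```

```bash
python3 -c "
from h import *
go(.5596,.1424,-.0274,-95.1)
p,d=r.capture('scene')
q=p[220:370,250:450].copy(); q=cv2.resize(q,None,fx=4,fy=4,interpolation=cv2.INTER_CUBIC); cv2.imwrite('pics/e5.png',q)
p,d=r.capture('top')
q=p[140:290,200:360].copy(); q=cv2.resize(q,None,fx=4,fy=4,interpolation=cv2.INTER_CUBIC); cv2.imwrite('pics/e6.png',q)
"
```

```text
t 30.77 tcp [ 0.5604  0.142  -0.0018] psi -95.4 g 0.227 F [-0.4  0.7 -1. ]
shift [ 2.56 -0.03  0.08] turn [-0.03  0.   -0.  ]
```

View pics/e5.png

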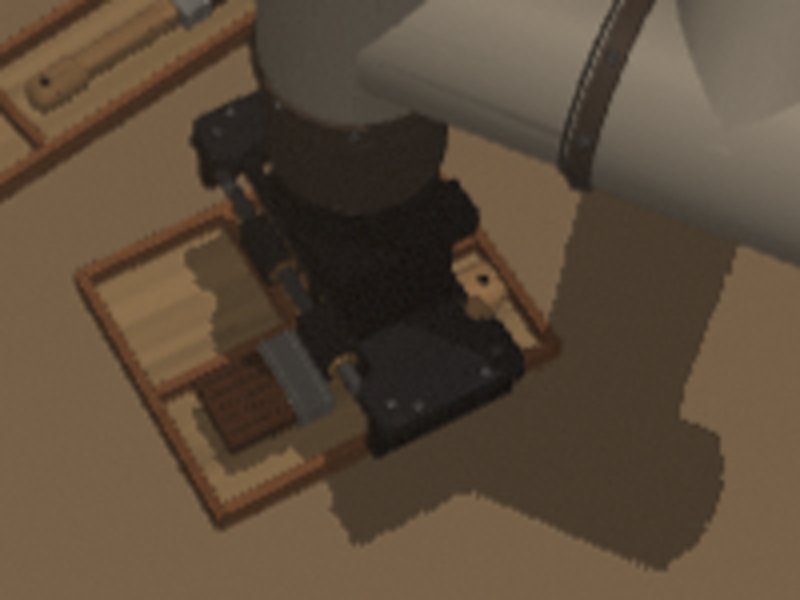

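View pics/e6.png

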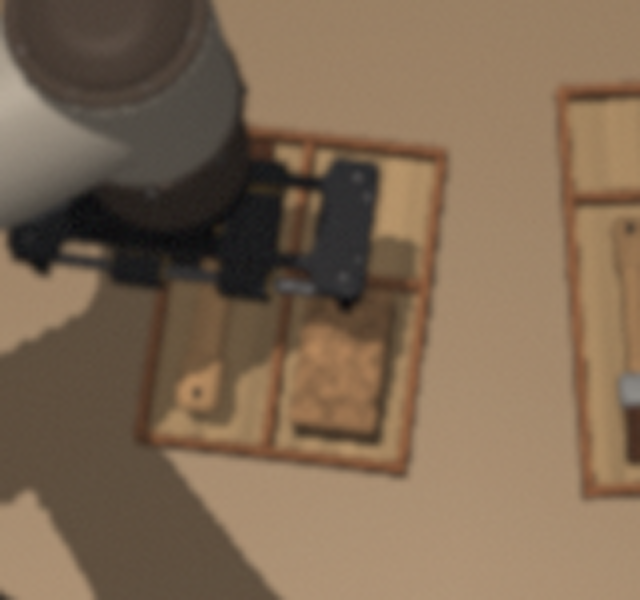

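```bash
python3 -c "
from h import *
A=ray('scene',304,324.5,.042)-[.002,.002,0]; B=ray('top',249,244.5,.042)+[.002,.002,0]; print(A,B,(A+B)/2,np.linalg.norm(A-B),np.degrees(np.arctan2(*(A-B)[[1,0]])))
"
```

```text
[0.63852348 0.13851559 0.042     ] [0.47225254 0.14956914 0.042     ] [0.55538801 0.14404236 0.042     ] 0.16663795054974925 -3.803377481824722
```

>>> {"op": "play_rows", "data": {
  "plan": [
    [[0.5,0,-0.1,0,0,0],[1,0,-0.2,0,0,0],[1.5,0,-0.3,0,0,0],[1.9,0,-0.3,0,0,0],[2.1,0,-0.3,0,0,0]]
  ]
}}

```text
time_s: 31.5
tcp_pos: [0.5633, 0.1417, -0.0228]
ee_rot: [[-0.001, -0.094, -0.996], [-0.0, -0.996, 0.094], [-1.0, 0.0, 0.001]]
wrist_force: [-0.1, 0.7, -1.0]
gripper_width: 0.226
```

>>> {"op": "play_rows", "data": {
  "plan": [
    [[0.1,0,0,0,0,0],[0.2,0,0,0,0,0],[0.3,0,0,0,0,0],[0.3,0,0,0,0,0]]
  ]
}}

```text
time_s: 32.0
tcp_pos: [0.5635, 0.1418, -0.0254]
ee_rot: [[0.0, -0.094, -0.996], [0.0, -0.996, 0.094], [-1.0, -0.0, -0.0]]
wrist_force: [0.1, 0.0, 0.2]
gripper_width: 0.223
```

>>> {"op": "play_rows", "data": {
  "plan": [
    [[0.1,0,0,0,0,0],[0.1,0,0,0,0,0]]
  ]
}}

```text
time_s: 32.25
tcp_pos: [0.5634, 0.1418, -0.0264]
ee_rot: [[-0.0, -0.094, -0.996], [-0.0, -0.996, 0.094], [-1.0, 0.0, 0.0]]
wrist_force: [-0.1, 0.3, 0.1]
gripper_width: 0.227
```

>>> {"op": "play_rows", "data": {
  "plan": [
    [[0.1,0,0,0,0,0],[0.1,0,0,0,0,0]]
  ]
}}

```text
time_s: 32.5
tcp_pos: [0.5636, 0.1419, -0.0274]
ee_rot: [[0.0, -0.093, -0.996], [0.0, -0.996, 0.093], [-1.0, -0.0, -0.0]]
wrist_force: [0.2, -0.3, -0.2]
gripper_width: 0.228
```

>>> {"op": "play_rows", "data": {
  "plan": [
    [[0.1,0,0,0,0,0],[0.1,0,0,0,0,0]]
  ]
}}

```text
time_s: 32.75
tcp_pos: [0.5636, 0.1419, -0.0274]
ee_rot: [[0.0, -0.093, -0.996], [-0.0, -0.996, 0.093], [-1.0, 0.0, -0.0]]
wrist_force: [-2.6, -0.5, 4.8]
gripper_width: 0.229
```

Contact felt at the expected height; release within the compartment width.

>>> {"op": "play_rows", "data": {
  "plan": [
    [[0,0,0,0,0,0],[0,0,0,0,0,0],[0,0,0,0,0,0],[-0.4,0,0,0,0,0],[-1.5,0,0,0,0,0]]
  ],
  "hand": 0.35
}}

```text
time_s: 33.38
tcp_pos: [0.5631, 0.1416, -0.0134]
ee_rot: [[-0.001, -0.094, -0.996], [-0.001, -0.996, 0.094], [-1.0, 0.001, 0.001]]
wrist_force: [0.1, -0.0, 0.8]
gripper_width: 0.345
```

>>> {"op": "play_rows", "data": {
  "plan": [
    [[-1.5,0,0,0,0,0],[-3.5,0,0,0,0,0],[-6,0,0,0,0,0],[-8,0,0,0,0,0],[-8.5,0,0,0,0,0]]
  ]
}}

```text
time_s: 34.0
tcp_pos: [0.5647, 0.1424, 0.0742]
ee_rot: [[0.004, -0.093, -0.996], [0.002, -0.996, 0.093], [-1.0, -0.002, -0.004]]
wrist_force: [-0.4, 0.5, -0.0]
gripper_width: 0.352
```

```bash
python3 -c "
from h import *
go(.354,.3125,.07,-75)
p,d=r.capture('scene')
q=p[220:370,250:450].copy(); q=cv2.resize(q,None,fx=4,fy=4,interpolation=cv2.INTER_CUBIC); cv2.imwrite('pics/e7.png',q)
"
```

```text
t 34.0 tcp [0.5647 0.1424 0.0742] psi -95.4 g 0.352 F [-0.4  0.5 -0. ]
shift [  0.37 -14.97  22.56] turn [-2.04 -0.02  0.01]
```

View pics/e7.png

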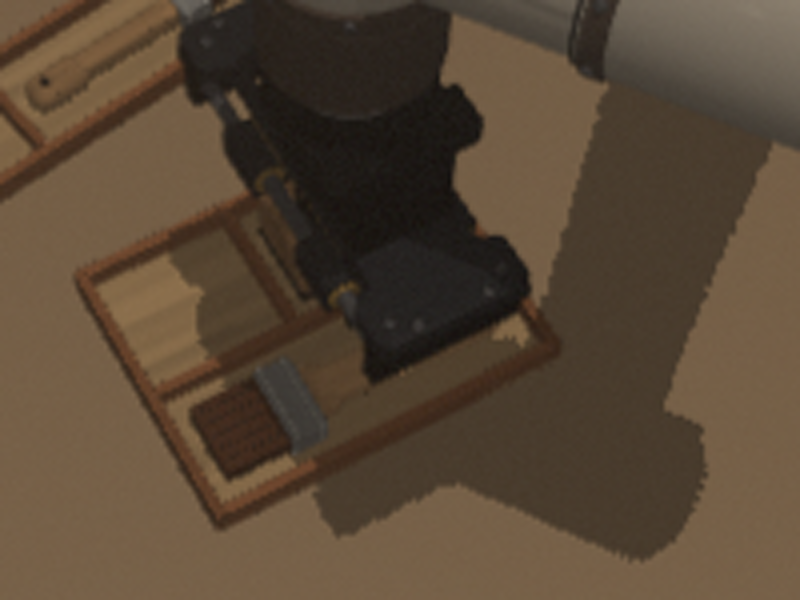

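>>> {"op": "play_rows", "data": {
  "plan": [
    [[0,-2,3,-0.3,0,0],[0,-5,8,-0.8,0,0],[0,-8.5,13,-1.3,0,0],[0,-12,18,-1.7,0,0],[0,-14.5,22,-2,0,0]]
  ],
  "hand": 0.8
}}

```text
time_s: 34.67
tcp_pos: [0.356, 0.3076, 0.0712]
ee_rot: [[-0.001, 0.255, -0.967], [-0.001, -0.967, -0.255], [-1.0, 0.001, 0.001]]
wrist_force: [-0.1, 1.2, -0.7]
gripper_width: 0.779
```

>>> {"op": "play_rows", "data": {
  "plan": [
    [[0,0,0,0,0,0],[0,0,0,0,0,0]]
  ]
}}

```text
time_s: 34.92
tcp_pos: [0.3578, 0.3065, 0.0713]
ee_rot: [[-0.0, 0.253, -0.967], [-0.001, -0.967, -0.253], [-1.0, 0.001, 0.001]]
wrist_force: [0.7, 0.5, -0.7]
gripper_width: 0.795
```

```bash
python3 -c "
from h import *
go(.354,.3125,.03,-75)
"
```

```text
t 34.92 tcp [0.3578 0.3065 0.0713] psi -75.3 g 0.795 F [ 0.7  0.5 -0.7]
shift [ 4.13 -0.68  0.22] turn [-0.03  0.   -0.  ]
```

>>> {"op": "play_rows", "data": {
  "plan": [
    [[0,-0.4,0.2,0,0,0],[1,-0.7,0.2,0,0,0],[2.2,-0.7,0.2,0,0,0],[2.5,-0.7,0.2,0,0,0],[2.5,-0.7,0.2,0,0,0]]
  ]
}}

```text
time_s: 35.55
tcp_pos: [0.3543, 0.3127, 0.0461]
ee_rot: [[-0.001, 0.252, -0.968], [-0.001, -0.968, -0.252], [-1.0, 0.001, 0.001]]
wrist_force: [-0.1, -0.3, -0.2]
gripper_width: 0.799
```

```bash
python3 -c "
from h import *
go(.354,.3125,-.016,-75)
p,d=r.capture('scene')
q=p[240:390,400:560].copy(); q=cv2.resize(q,None,fx=4,fy=4,interpolation=cv2.INTER_CUBIC); cv2.imwrite('pics/f1.png',q)
p,d=r.capture('top')
q=p[220:370,100:260].copy(); q=cv2.resize(q,None,fx=4,fy=4,interpolation=cv2.INTER_CUBIC); cv2.imwrite('pics/f2.png',q)
"
```

```text
t 35.55 tcp [0.3543 0.3127 0.0461] psi -75.4 g 0.799 F [-0.1 -0.3 -0.2]
shift [6.21 0.   0.03] turn [-0.04  0.   -0.01]
```

View pics/f1.png

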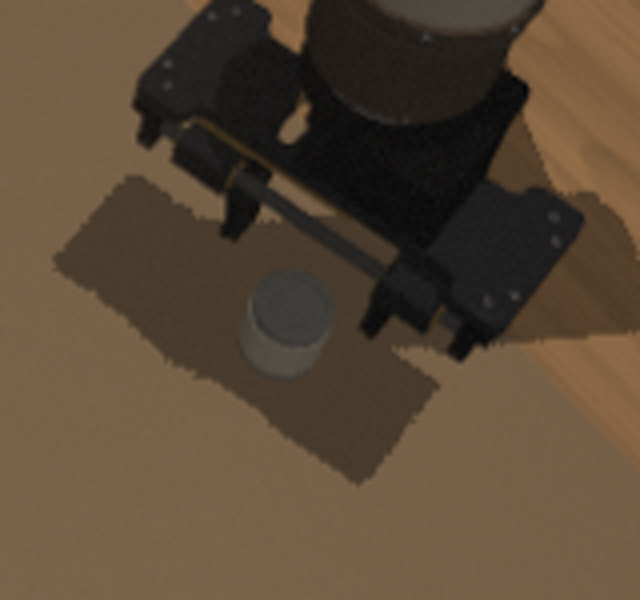

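View pics/f2.png

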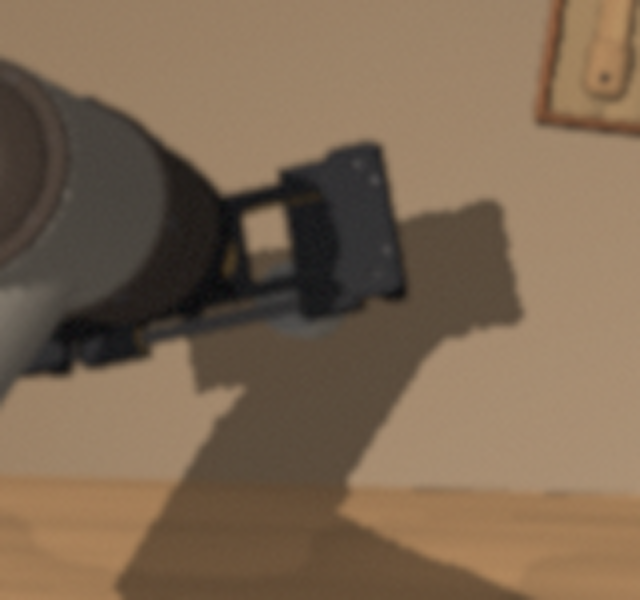

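>>> {"op": "play_rows", "data": {
  "plan": [
    [[1.2,0,0,0,0,0],[2.7,0,0,0,0,0],[4.2,0,0,0,0,0],[5.5,0,0,0,0,0],[6.2,0,0,0,0,0]]
  ]
}}

```text
time_s: 36.28
tcp_pos: [0.3541, 0.3127, -0.0164]
ee_rot: [[-0.001, 0.253, -0.968], [-0.001, -0.968, -0.253], [-1.0, 0.001, 0.001]]
wrist_force: [0.5, -0.4, 0.1]
gripper_width: 0.794
```

```bash
python3 -c "
from h import *
go(.354,.3125,-.016,-75)
p,d=r.capture('scene')
q=p[240:390,400:560].copy(); q=cv2.resize(q,None,fx=4,fy=4,interpolation=cv2.INTER_CUBIC); cv2.imwrite('pics/f3.png',q)
"
```

```text
t 36.27 tcp [ 0.3541  0.3127 -0.0164] psi -75.4 g 0.794 F [ 0.5 -0.4  0.1]
shift [-0.04  0.01  0.01] turn [-0.04  0.01 -0.01]
```

View pics/f3.png

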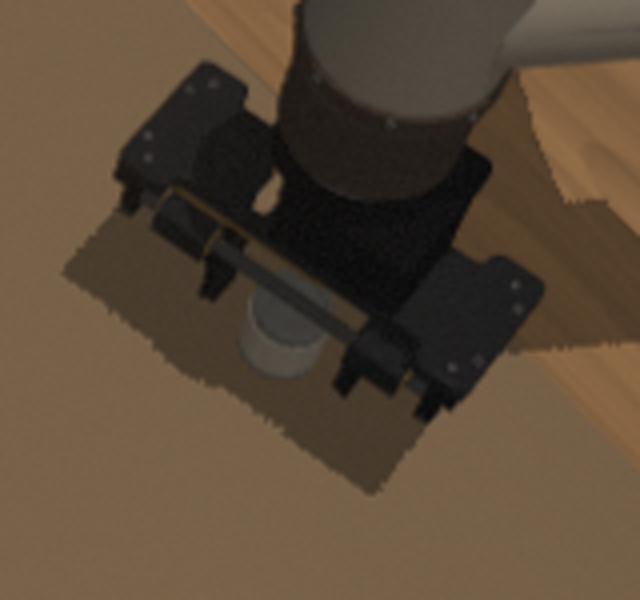

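>>> {"op": "play_rows", "data": {
  "plan": [
    [[0,0,0,0,0,0],[0,0,0,0,0,0],[0,0,0,0,0,0],[0,0,0,0,0,0],[0,0,0,0,0,0]]
  ],
  "hand": 0
}}

```text
time_s: 36.95
tcp_pos: [0.3544, 0.3131, -0.015]
ee_rot: [[0.0, 0.253, -0.968], [0.0, -0.968, -0.253], [-1.0, -0.0, -0.0]]
wrist_force: [-0.7, -0.7, 3.1]
gripper_width: 0.454
```

>>> {"op": "play_rows", "data": {
  "plan": [
    [[0,0,0,0,0,0],[0,0,0,0,0,0],[-0.5,0,0,0,0,0],[-2,0,0,0,0,0],[-4,0,0,0,0,0]]
  ]
}}

```text
time_s: 37.58
tcp_pos: [0.3539, 0.3125, 0.0244]
ee_rot: [[-0.001, 0.252, -0.968], [-0.002, -0.968, -0.252], [-1.0, 0.001, 0.002]]
wrist_force: [0.3, -0.6, -0.8]
gripper_width: 0.449
```

>>> {"op": "play_rows", "data": {
  "plan": [
    [[-1.5,0,0,0,0,0],[-3,0,0,0,0,0],[-4.5,0,0,0,0,0],[-5.5,0,0,0,0,0],[-6,0,0,0,0,0]]
  ]
}}

```text
time_s: 38.2
tcp_pos: [0.3543, 0.3131, 0.085]
ee_rot: [[0.0, 0.253, -0.968], [0.0, -0.968, -0.253], [-1.0, -0.0, -0.0]]
wrist_force: [-1.0, 0.1, -1.7]
gripper_width: 0.453
```

```bash
python3 -c "
from h import *
go(.6567,-.0916,.08,-85)
p,d=r.capture('scene')
q=p[190:390,380:580].copy(); q=cv2.resize(q,None,fx=3,fy=3,interpolation=cv2.INTER_CUBIC); cv2.imwrite('pics/f4.png',q)
"
```

```text
t 38.2 tcp [0.3543 0.3131 0.085 ] psi -75.4 g 0.453 F [-1.   0.1 -1.7]
shift [  0.48  46.8  -19.04] turn [ 0.96 -0.    0.  ]
```

View pics/f4.png

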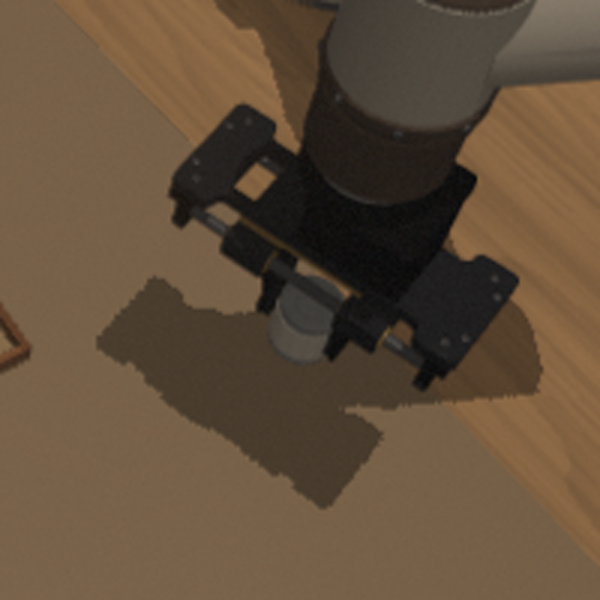

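>>> {"op": "play_rows", "data": {
  "plan": [
    [[0,3,-1.2,0.1,0,0],[0,8,-3.2,0.2,0,0],[0,13.5,-5.5,0.3,0,0],[0,19,-7.7,0.4,0,0],[0,24.5,-10,0.5,0,0]]
  ]
}}

```text
time_s: 38.88
tcp_pos: [0.5136, 0.0996, 0.0841]
ee_rot: [[-0.001, 0.167, -0.986], [-0.0, -0.986, -0.167], [-1.0, 0.0, 0.001]]
wrist_force: [1.1, 1.3, -0.6]
gripper_width: 0.452
```

>>> {"op": "play_rows", "data": {
  "plan": [
    [[0,0,0,0,0,0]]
  ]
}}

```text
time_s: 39.0
tcp_pos: [0.5143, 0.098, 0.0836]
ee_rot: [[-0.001, 0.161, -0.987], [-0.001, -0.987, -0.161], [-1.0, 0.001, 0.001]]
wrist_force: [0.2, 0.5, -1.1]
gripper_width: 0.453
```

```bash
python3 -c "
from h import *
go(.6567,-.0916,.06,-85)
"
```

```text
t 39.0 tcp [0.5143 0.098  0.0836] psi -80.7 g 0.453 F [ 0.2  0.5 -1.1]
shift [  2.35  21.   -11.01] turn [ 0.43  0.01 -0.  ]
```

>>> {"op": "play_rows", "data": {
  "plan": [
    [[0,3,-1.6,0.1,0,0],[0,8.5,-4.4,0.2,0,0],[0,14,-7.3,0.3,0,0],[0.5,19,-10,0.4,0,0],[1.5,21,-11,0.4,0,0]]
  ]
}}

```text
time_s: 39.62
tcp_pos: [0.6577, -0.0888, 0.0685]
ee_rot: [[-0.0, 0.097, -0.995], [0.0, -0.995, -0.097], [-1.0, -0.0, 0.0]]
wrist_force: [-1.0, 0.2, -1.9]
gripper_width: 0.454
```

>>> {"op": "play_rows", "data": {
  "plan": [
    [[0,0,0,0,0,0],[0,0,0,0,0,0]]
  ]
}}

```text
time_s: 39.88
tcp_pos: [0.6556, -0.086, 0.0692]
ee_rot: [[-0.002, 0.1, -0.995], [0.0, -0.995, -0.1], [-1.0, -0.0, 0.002]]
wrist_force: [-0.6, 0.2, -1.1]
gripper_width: 0.453
```

```bash
python3 -c "
from h import *
go(.6567,-.0916,-.011,-85)
p,d=r.capture('scene')
q=p[150:300,160:360].copy(); q=cv2.resize(q,None,fx=4,fy=4,interpolation=cv2.INTER_CUBIC); cv2.imwrite('pics/f5.png',q)
"
```

```text
t 39.88 tcp [ 0.6556 -0.086   0.0692] psi -84.3 g 0.453 F [-0.6  0.2 -1.1]
shift [ 8.02  0.57 -0.06] turn [0.07 0.01 0.  ]
```

View pics/f5.png

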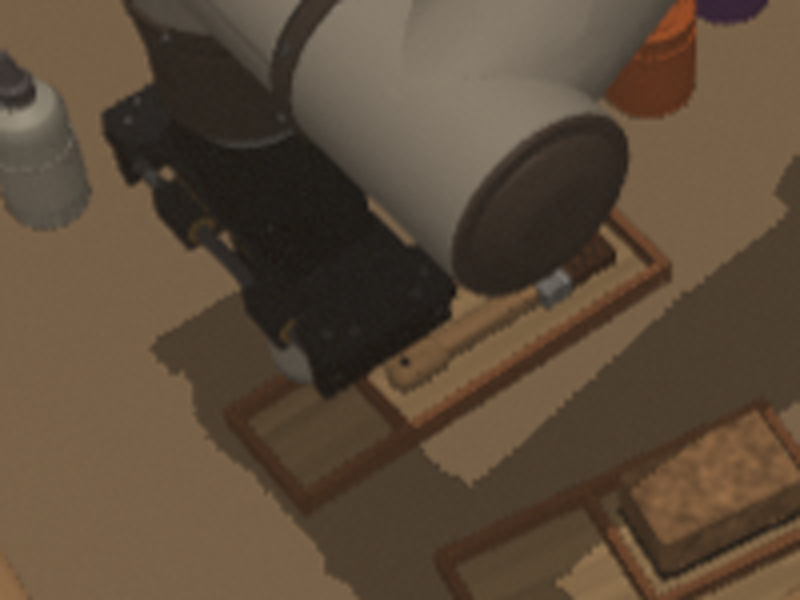

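>>> {"op": "play_rows", "data": {
  "plan": [
    [[1,0.4,0,0.1,0,0],[2.5,0.6,0,0.1,0,0],[4.2,0.6,0,0.1,0,0],[5.5,0.6,0,0.1,0,0],[6,0.6,0,0.1,0,0]]
  ]
}}

```text
time_s: 40.55
tcp_pos: [0.6562, -0.0934, 0.0078]
ee_rot: [[-0.003, 0.081, -0.997], [-0.0, -0.997, -0.081], [-1.0, -0.0, 0.003]]
wrist_force: [-0.3, 0.4, -1.1]
gripper_width: 0.449
```

```bash
python3 -c "
from h import *
go(.6567,-.0916,-.011,-85)
p,d=r.capture('scene')
q=p[150:300,160:360].copy(); q=cv2.resize(q,None,fx=4,fy=4,interpolation=cv2.INTER_CUBIC); cv2.imwrite('pics/f6.png',q)
p,d=r.capture('top')
q=p[140:290,290:430].copy(); q=cv2.resize(q,None,fx=4,fy=4,interpolation=cv2.INTER_CUBIC); cv2.imwrite('pics/f7.png',q)
"
```

```text
t 40.55 tcp [ 0.6562 -0.0934  0.0078] psi -85.4 g 0.449 F [-0.3  0.4 -1.1]
shift [ 1.88 -0.18 -0.06] turn [-0.04  0.02  0.  ]
```

View pics/f6.png

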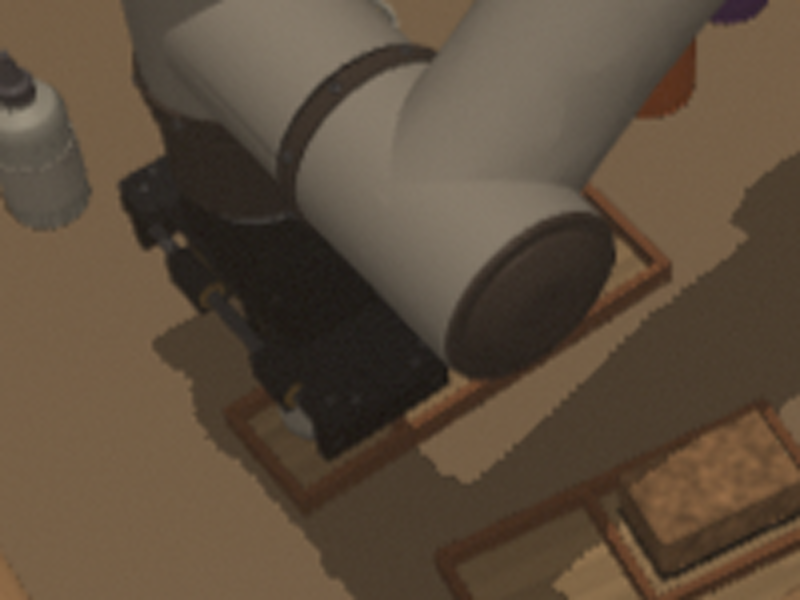

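View pics/f7.png

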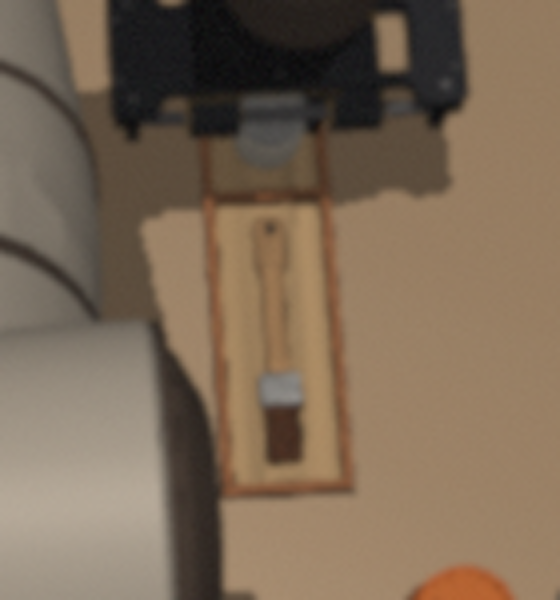

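```bash
python3 -c "
from h import *
print(ray('top',356.75,181.25,.023)+[.002,.002,0])
"
```

```text
[ 0.63884463 -0.09503189  0.023     ]
```

>>> {"op": "play_rows", "data": {
  "plan": [
    [[0.4,-0.1,0,0,0,0],[0.8,-0.2,0,0,0,0],[1.2,-0.2,0,0,0,0],[1.5,-0.2,0,0,0,0],[1.6,-0.2,0,0,0,0]]
  ]
}}

```text
time_s: 41.28
tcp_pos: [0.6569, -0.0914, -0.0066]
ee_rot: [[-0.0, 0.081, -0.997], [-0.0, -0.997, -0.081], [-1.0, 0.0, 0.0]]
wrist_force: [-0.1, 0.0, -1.0]
gripper_width: 0.453
```

>>> {"op": "play_rows", "data": {
  "plan": [
    [[0.1,0,0,0,0,0],[0.2,0,0,0,0,0],[0.3,0,0,0,0,0],[0.3,0,0,0,0,0]]
  ]
}}

```text
time_s: 41.78
tcp_pos: [0.657, -0.0914, -0.0094]
ee_rot: [[-0.0, 0.081, -0.997], [-0.0, -0.997, -0.081], [-1.0, -0.0, 0.0]]
wrist_force: [-0.9, 0.3, -0.7]
gripper_width: 0.455
```

>>> {"op": "play_rows", "data": {
  "plan": [
    [[0.1,0,0,0,0,0],[0.1,0,0,0,0,0]]
  ]
}}

```text
time_s: 42.02
tcp_pos: [0.6569, -0.0913, -0.0104]
ee_rot: [[-0.0, 0.081, -0.997], [0.0, -0.997, -0.081], [-1.0, -0.0, 0.0]]
wrist_force: [-0.4, -0.5, -1.1]
gripper_width: 0.451
```

>>> {"op": "play_rows", "data": {
  "plan": [
    [[0.1,0,0,0,0,0],[0.1,0,0,0,0,0]]
  ]
}}

```text
time_s: 42.28
tcp_pos: [0.6571, -0.0913, -0.011]
ee_rot: [[0.0, 0.081, -0.997], [-0.0, -0.997, -0.081], [-1.0, 0.0, -0.0]]
wrist_force: [-0.9, 0.2, 2.1]
gripper_width: 0.453
```

Contact at the expected height (weight now carried by the floor); release.

>>> {"op": "play_rows", "data": {
  "plan": [
    [[0,0,0,0,0,0],[0,0,0,0,0,0],[0,0,0,0,0,0],[-0.3,0,0,0,0,0],[-1.2,0,0,0,0,0]]
  ],
  "hand": 0.65
}}

```text
time_s: 42.9
tcp_pos: [0.6566, -0.0914, 0.0005]
ee_rot: [[-0.001, 0.081, -0.997], [-0.0, -0.997, -0.081], [-1.0, 0.0, 0.001]]
wrist_force: [0.1, -0.5, -0.3]
gripper_width: 0.649
```

>>> {"op": "play_rows", "data": {
  "plan": [
    [[-1.5,0,0,0,0,0],[-3.5,0,0,0,0,0],[-6,0,0,0,0,0],[-8.5,0,0,0,0,0],[-9.5,0,0,0,0,0]]
  ]
}}

```text
time_s: 43.52
tcp_pos: [0.6583, -0.0913, 0.0987]
ee_rot: [[0.005, 0.081, -0.997], [0.0, -0.997, -0.081], [-1.0, 0.0, -0.005]]
wrist_force: [0.6, -0.3, 0.2]
gripper_width: 0.651
```

```bash
python3 -c "
from h import *
go(.3725,-.290,.10,-135)
p,d=r.capture('top')
q=p[140:290,290:430].copy(); q=cv2.resize(q,None,fx=4,fy=4,interpolation=cv2.INTER_CUBIC); cv2.imwrite('pics/f8.png',q)
"
```

```text
t 43.52 tcp [ 0.6583 -0.0913  0.0987] psi -85.4 g 0.651 F [ 0.6 -0.3  0.2]
shift [-0.26 17.49 30.1 ] turn [ 4.96 -0.03  0.01]
```

View pics/f8.png

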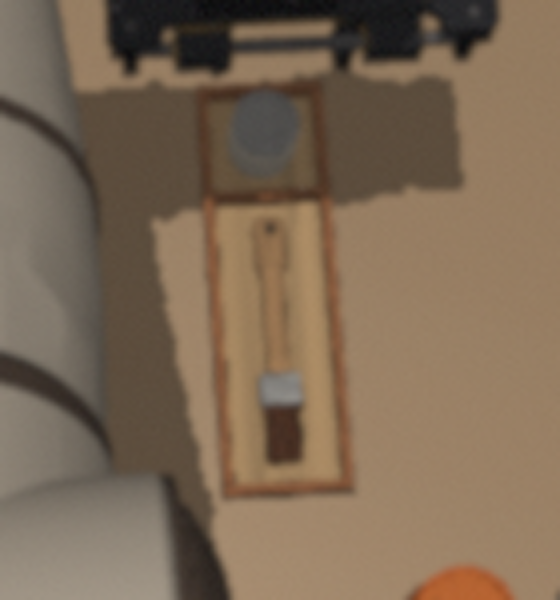

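>>> {"op": "play_rows", "data": {
  "plan": [
    [[0,2,3.5,0.6,0,0],[0,5,8.5,1.4,0,0],[0,8,13.5,2.3,0,0],[0,11,18.5,3.2,0,0],[0,13.5,23.5,4,0,0]]
  ],
  "hand": 1
}}

```text
time_s: 44.2
tcp_pos: [0.4316, -0.2456, 0.0952]
ee_rot: [[-0.001, -0.583, -0.813], [0.0, -0.813, 0.583], [-1.0, 0.0, 0.001]]
wrist_force: [0.3, -1.3, 0.7]
gripper_width: 0.992
```

>>> {"op": "play_rows", "data": {
  "plan": [
    [[0,0,0,0,0,0]]
  ]
}}

```text
time_s: 44.32
tcp_pos: [0.4297, -0.2458, 0.0952]
ee_rot: [[-0.002, -0.583, -0.813], [0.001, -0.813, 0.583], [-1.0, 0.001, 0.003]]
wrist_force: [0.4, -1.3, 1.3]
gripper_width: 0.997
```

```bash
python3 -c "
from h import *
go(.3725,-.290,.08,-135)
"
```

```text
t 44.33 tcp [ 0.4297 -0.2458  0.0952] psi -125.6 g 0.997 F [ 0.4 -1.3  1.3]
shift [1.53 6.92 2.07] turn [ 0.94  0.01 -0.  ]
```

>>> {"op": "play_rows", "data": {
  "plan": [
    [[0,2,0.7,0.3,0,0],[0,4.5,1.4,0.6,0,0],[0,6.9,2,0.9,0,0],[0.7,6.9,2.1,0.9,0,0],[0.7,6.9,2.1,0.9,0,0]]
  ]
}}

```text
time_s: 44.95
tcp_pos: [0.3765, -0.2886, 0.0878]
ee_rot: [[-0.001, -0.699, -0.715], [0.001, -0.715, 0.699], [-1.0, 0.001, 0.001]]
wrist_force: [-0.2, -0.1, -0.0]
gripper_width: 1.001
```

```bash
python3 -c "
from h import *
go(.3725,-.290,-.005,-135)
p,d=r.capture('scene')
q=p[30:200,210:400].copy(); q=cv2.resize(q,None,fx=4,fy=3.5,interpolation=cv2.INTER_CUBIC); cv2.imwrite('pics/g1.png',q)
p,d=r.capture('top')
q=p[220:370,360:520].copy(); q=cv2.resize(q,None,fx=4,fy=4,interpolation=cv2.INTER_CUBIC); cv2.imwrite('pics/g2.png',q)
"
```

```text
t 44.95 tcp [ 0.3765 -0.2886  0.0878] psi -134.3 g 1.001 F [-0.2 -0.1 -0. ]
shift [9.28 0.37 0.17] turn [ 0.07  0.01 -0.  ]
```

View pics/g1.png

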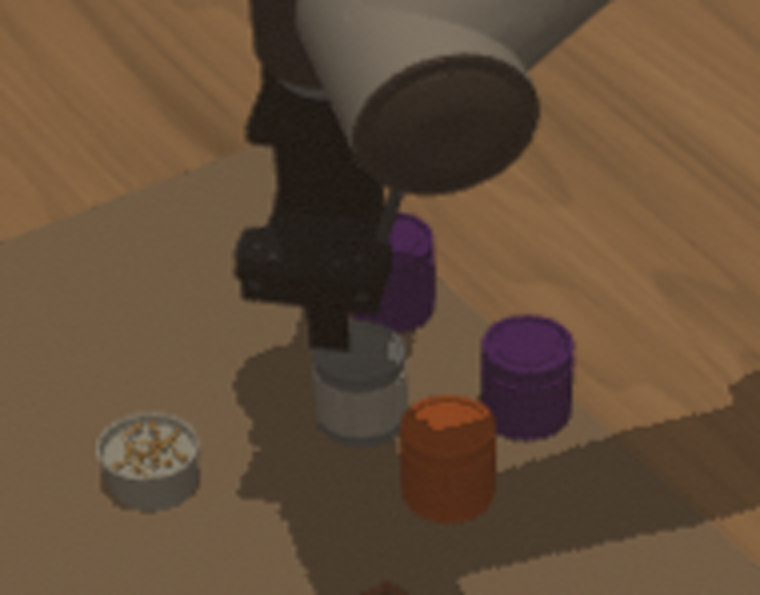

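View pics/g2.png

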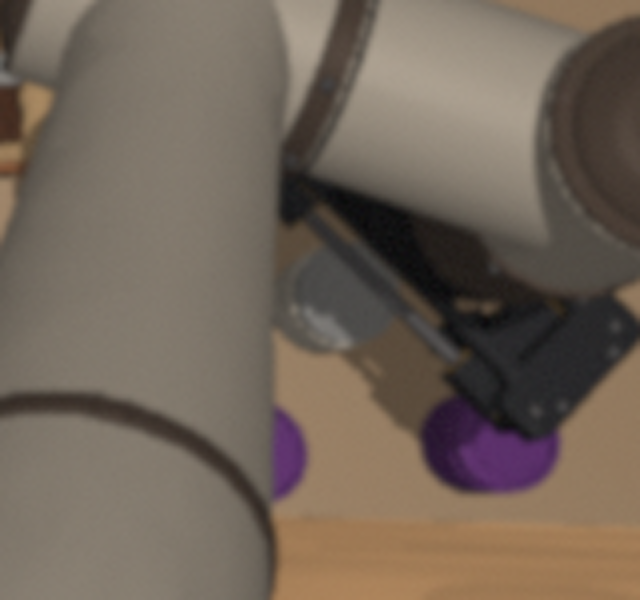

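>>> {"op": "play_rows", "data": {
  "plan": [
    [[0,0.2,0.1,0.1,0,0],[1,0.4,0.2,0.1,0,0],[2.5,0.4,0.2,0.1,0,0],[3.7,0.4,0.2,0.1,0,0],[4,0.4,0.2,0.1,0,0]]
  ]
}}

```text
time_s: 45.68
tcp_pos: [0.3717, -0.2902, 0.0475]
ee_rot: [[-0.002, -0.712, -0.703], [0.001, -0.703, 0.712], [-1.0, 0.001, 0.002]]
wrist_force: [-0.0, -0.6, -1.1]
gripper_width: 1.001
```

```bash
python3 -c "
from h import *
go(.3725,-.290,-.005,-135)
p,d=r.capture('scene')
q=p[30:200,210:400].copy(); q=cv2.resize(q,None,fx=4,fy=3.5,interpolation=cv2.INTER_CUBIC); cv2.imwrite('pics/g3.png',q)
"
```

```text
t 45.67 tcp [ 0.3717 -0.2902  0.0475] psi -135.4 g 1.001 F [-0.  -0.6 -1.1]
shift [ 5.25 -0.08 -0.06] turn [-0.04  0.01 -0.01]
```

View pics/g3.png

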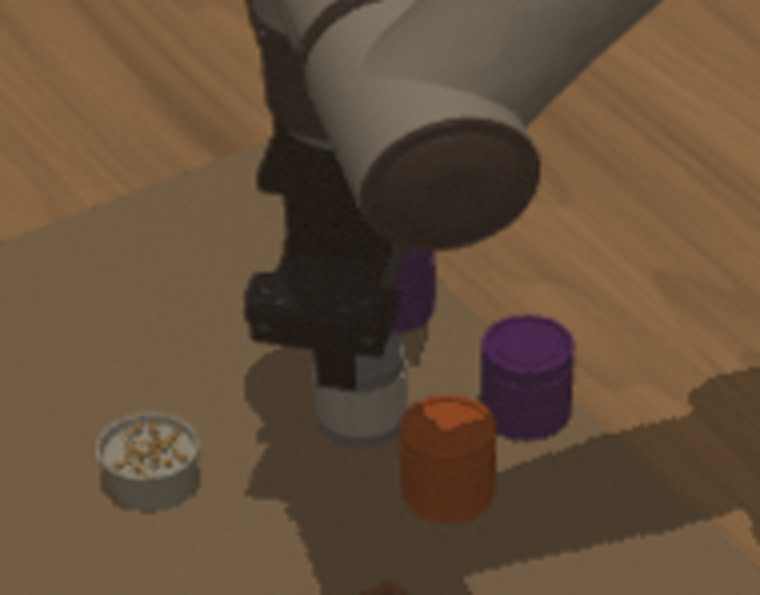

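>>> {"op": "play_rows", "data": {
  "plan": [
    [[0.4,-0.1,-0.1,0,0,0],[0.8,-0.1,-0.1,0,0,0],[1.2,-0.1,-0.1,0,0,0],[1.6,-0.1,-0.1,0,0,0],[2,-0.1,-0.1,0,0,0]]
  ]
}}

```text
time_s: 46.35
tcp_pos: [0.3738, -0.2905, 0.0284]
ee_rot: [[0.0, -0.712, -0.703], [-0.0, -0.703, 0.712], [-1.0, -0.0, -0.0]]
wrist_force: [-0.1, 0.0, 0.1]
gripper_width: 0.997
```

>>> {"op": "play_rows", "data": {
  "plan": [
    [[0.8,0,0,0,0,0],[1.6,0,0,0,0,0],[2.4,0,0,0,0,0],[3.2,0,0,0,0,0],[3.2,0,0,0,0,0]]
  ]
}}

```text
time_s: 46.98
tcp_pos: [0.3732, -0.2903, -0.0041]
ee_rot: [[-0.002, -0.712, -0.703], [0.001, -0.703, 0.712], [-1.0, 0.001, 0.002]]
wrist_force: [-0.1, 0.1, 0.1]
gripper_width: 1.001
```

```bash
python3 -c "
from h import *
go(.3725,-.290,-.005,-135)
p,d=r.capture('scene')
q=p[30:200,210:400].copy(); q=cv2.resize(q,None,fx=4,fy=3.5,interpolation=cv2.INTER_CUBIC); cv2.imwrite('pics/g4.png',q)
p,d=r.capture('top')
q=p[220:370,360:520].copy(); q=cv2.resize(q,None,fx=4,fy=4,interpolation=cv2.INTER_CUBIC); cv2.imwrite('pics/g5.png',q)
"
```

```text
t 46.98 tcp [ 0.3732 -0.2903 -0.0041] psi -135.4 g 1.001 F [-0.1  0.1  0.1]
shift [0.09 0.03 0.07] turn [-0.04  0.01 -0.  ]
```

View pics/g4.png

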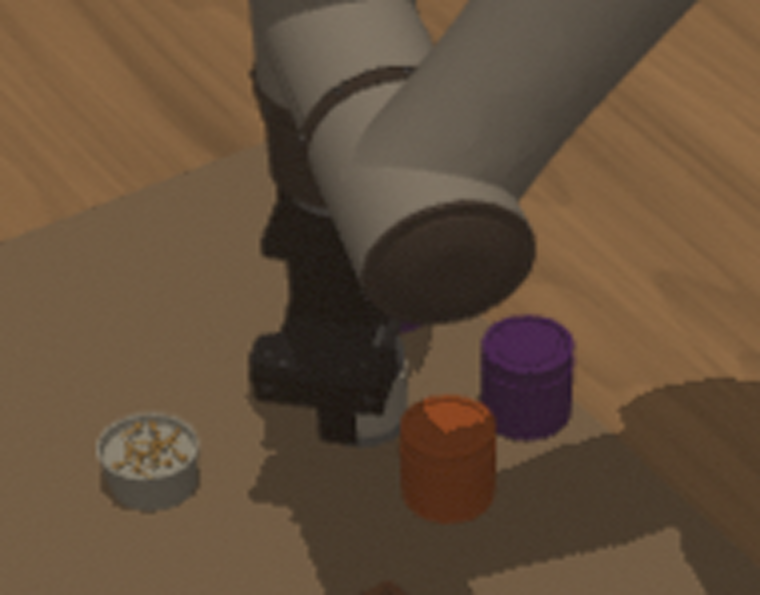

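View pics/g5.png

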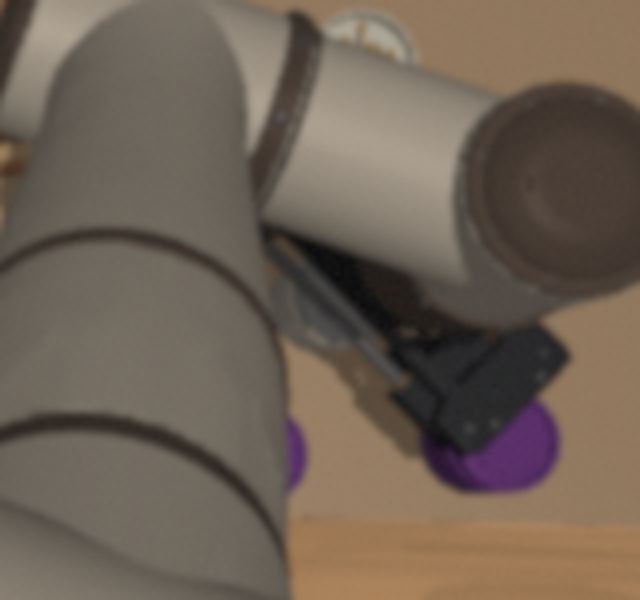

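>>> {"op": "play_rows", "data": {
  "plan": [
    [[0,0,0,0,0,0],[0,0,0,0,0,0],[0,0,0,0,0,0],[0,0,0,0,0,0],[0,0,0,0,0,0]]
  ],
  "hand": 0
}}

```text
time_s: 47.7
tcp_pos: [0.3735, -0.2905, -0.0032]
ee_rot: [[-0.001, -0.711, -0.703], [-0.0, -0.703, 0.711], [-1.0, 0.0, 0.0]]
wrist_force: [-1.1, -0.9, 2.8]
gripper_width: 0.637
```

>>> {"op": "play_rows", "data": {
  "plan": [
    [[0,0,0,0,0,0],[0,0,0,0,0,0]]
  ]
}}

```text
time_s: 47.95
tcp_pos: [0.3735, -0.2906, -0.0032]
ee_rot: [[-0.001, -0.712, -0.703], [-0.0, -0.703, 0.712], [-1.0, 0.0, 0.0]]
wrist_force: [-2.3, -0.7, 3.0]
gripper_width: 0.636
```

>>> {"op": "play_rows", "data": {
  "plan": [
    [[-0.5,0,0,0,0,0],[-2,0,0,0,0,0],[-4,0,0,0,0,0],[-6,0,0,0,0,0],[-8,0,0,0,0,0]]
  ]
}}

```text
time_s: 48.58
tcp_pos: [0.3739, -0.2901, 0.0771]
ee_rot: [[0.0, -0.712, -0.702], [0.001, -0.702, 0.712], [-1.0, -0.001, 0.0]]
wrist_force: [0.7, -0.3, -2.9]
gripper_width: 0.636
```

>>> {"op": "play_rows", "data": {
  "plan": [
    [[-1.5,0,0,0,0,0],[-2.5,0,0,0,0,0],[-2.5,0,0,0,0,0]]
  ]
}}

```text
time_s: 48.95
tcp_pos: [0.3743, -0.2904, 0.102]
ee_rot: [[0.002, -0.712, -0.703], [-0.0, -0.703, 0.712], [-1.0, -0.001, -0.001]]
wrist_force: [0.1, 0.2, -2.0]
gripper_width: 0.637
```

```bash
python3 -c "
from h import *
go(.6075,.0609,.09,-110)
p,d=r.capture('scene')
q=p[20:190,200:390].copy(); q=cv2.resize(q,None,fx=4,fy=3.5,interpolation=cv2.INTER_CUBIC); cv2.imwrite('pics/g6.png',q)
"
```

```text
t 48.95 tcp [ 0.3743 -0.2904  0.102 ] psi -135.4 g 0.637 F [ 0.1  0.2 -2. ]
shift [  1.23 -41.28   8.62] turn [-2.54 -0.01  0.  ]
```

View pics/g6.png

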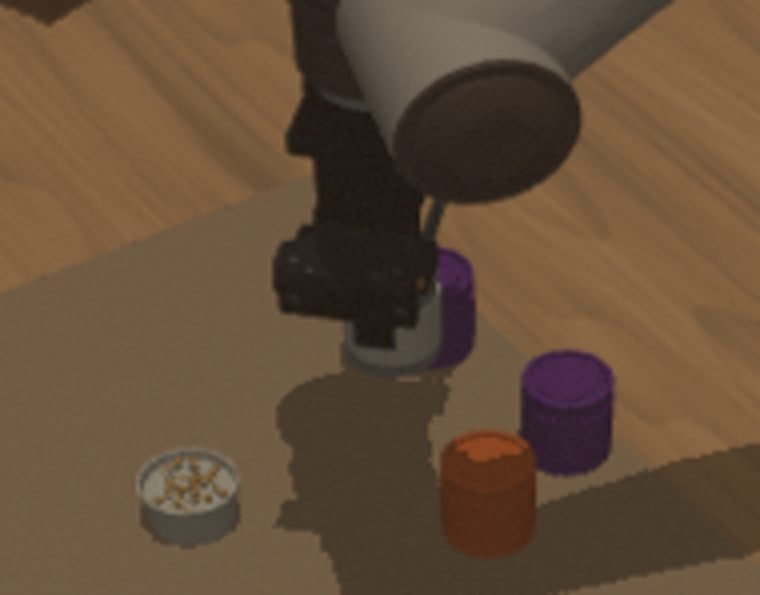

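>>> {"op": "play_rows", "data": {
  "plan": [
    [[0,-3,0.6,-0.2,0,0],[0,-7.5,1.6,-0.5,0,0],[0,-12.5,2.6,-0.8,0,0],[0,-17.5,3.6,-1.1,0,0],[0,-22,4.6,-1.4,0,0]]
  ]
}}

```text
time_s: 49.62
tcp_pos: [0.4983, -0.1015, 0.1006]
ee_rot: [[-0.002, -0.519, -0.855], [0.0, -0.855, 0.519], [-1.0, 0.001, 0.001]]
wrist_force: [0.2, -0.2, -1.8]
gripper_width: 0.634
```

>>> {"op": "play_rows", "data": {
  "plan": [
    [[0,0,0,0,0,0]]
  ]
}}

```text
time_s: 49.75
tcp_pos: [0.4993, -0.1008, 0.1006]
ee_rot: [[-0.001, -0.517, -0.856], [0.0, -0.856, 0.517], [-1.0, 0.0, 0.001]]
wrist_force: [-0.3, 0.5, -2.3]
gripper_width: 0.632
```

```bash
python3 -c "
from h import *
go(.6075,.0609,.08,-100)
"
```

```text
t 49.75 tcp [ 0.4993 -0.1008  0.1006] psi -121.1 g 0.632 F [-0.3  0.5 -2.3]
shift [  2.05 -19.44  -0.9 ] turn [-2.11  0.   -0.  ]
```

>>> {"op": "play_rows", "data": {
  "plan": [
    [[0,-3,-0.1,-0.3,0,0],[0,-8,-0.3,-0.8,0,0],[0,-13,-0.6,-1.4,0,0],[0,-17.5,-0.8,-1.9,0,0],[0.5,-19.4,-0.9,-2.1,0,0]]
  ]
}}

```text
time_s: 50.38
tcp_pos: [0.6073, 0.059, 0.0956]
ee_rot: [[-0.001, -0.178, -0.984], [-0.0, -0.984, 0.178], [-1.0, 0.0, 0.001]]
wrist_force: [-0.7, -0.6, -2.0]
gripper_width: 0.635
```

>>> {"op": "play_rows", "data": {
  "plan": [
    [[0,0,0,0,0,0],[0,0,0,0,0,0]]
  ]
}}

```text
time_s: 50.62
tcp_pos: [0.6055, 0.0565, 0.0959]
ee_rot: [[-0.002, -0.182, -0.983], [-0.001, -0.983, 0.182], [-1.0, 0.001, 0.002]]
wrist_force: [-0.5, -0.7, -2.1]
gripper_width: 0.632
```

```bash
python3 -c "
from h import *
go(.6075,.0609,.0008,-100)
"
```

```text
t 50.62 tcp [0.6055 0.0565 0.0959] psi -100.5 g 0.632 F [-0.5 -0.7 -2.1]
shift [ 9.51 -0.48 -0.14] turn [-0.05  0.01 -0.01]
```

>>> {"op": "play_rows", "data": {
  "plan": [
    [[0.5,-0.3,-0.1,0,0,0],[2,-0.5,-0.2,0,0,0],[4,-0.5,-0.2,0,0,0],[6,-0.5,-0.2,0,0,0],[7,-0.5,-0.2,0,0,0]]
  ]
}}

```text
time_s: 51.25
tcp_pos: [0.6082, 0.0618, 0.0246]
ee_rot: [[-0.003, -0.181, -0.984], [-0.001, -0.984, 0.181], [-1.0, 0.001, 0.003]]
wrist_force: [-0.9, -0.3, -1.5]
gripper_width: 0.634
```

```bash
python3 -c "
from h import *
go(.6075,.0609,.0008,-100)
p,d=r.capture('scene')
q=p[220:370,220:420].copy(); q=cv2.resize(q,None,fx=4,fy=4,interpolation=cv2.INTER_CUBIC); cv2.imwrite('pics/g7.png',q)
p,d=r.capture('top')
q=p[140:290,220:380].copy(); q=cv2.resize(q,None,fx=4,fy=4,interpolation=cv2.INTER_CUBIC); cv2.imwrite('pics/g8.png',q)
"
```

```text
t 51.25 tcp [0.6082 0.0618 0.0246] psi -100.4 g 0.634 F [-0.9 -0.3 -1.5]
shift [2.38 0.1  0.05] turn [-0.04  0.02 -0.01]
```

View pics/g7.png

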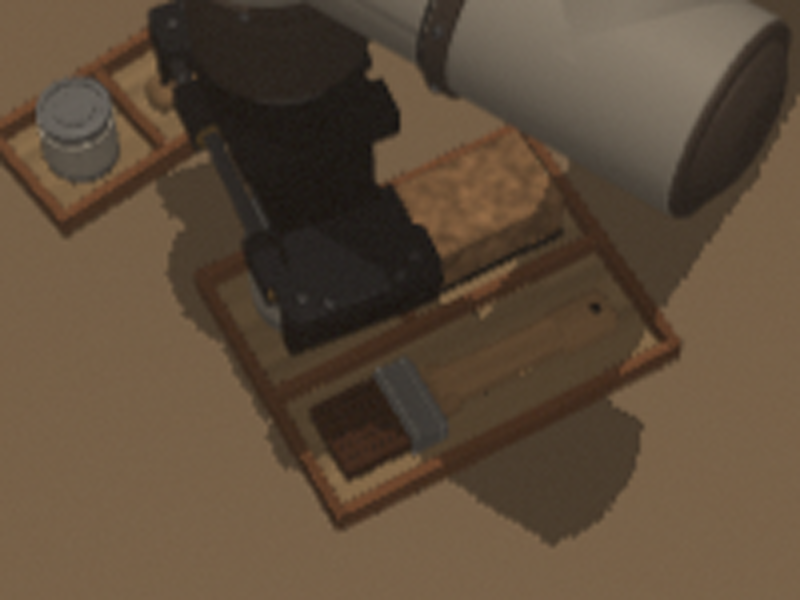

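View pics/g8.png

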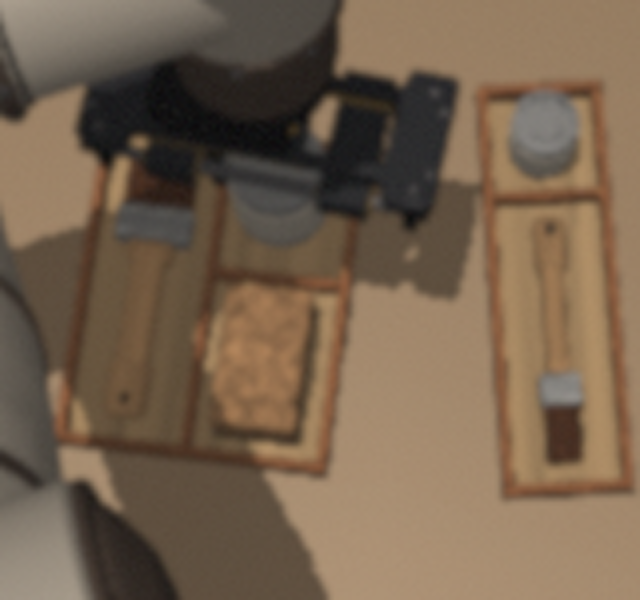

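>>> {"op": "play_rows", "data": {
  "plan": [
    [[0.4,0.1,0,0,0,0],[0.9,0.1,0,0,0,0],[1.4,0.1,0,0,0,0],[1.8,0.1,0,0,0,0],[2,0.1,0,0,0,0]]
  ]
}}

```text
time_s: 51.98
tcp_pos: [0.6093, 0.0614, 0.0063]
ee_rot: [[-0.0, -0.18, -0.984], [-0.0, -0.984, 0.18], [-1.0, 0.0, 0.0]]
wrist_force: [0.1, 0.0, -2.6]
gripper_width: 0.64
```

>>> {"op": "play_rows", "data": {
  "plan": [
    [[0.1,0,0,0,0,0],[0.2,0,0,0,0,0],[0.2,0,0,0,0,0]]
  ]
}}

```text
time_s: 52.35
tcp_pos: [0.6094, 0.0614, 0.0047]
ee_rot: [[0.0, -0.18, -0.984], [0.0, -0.984, 0.18], [-1.0, -0.0, -0.0]]
wrist_force: [-0.0, -0.3, -1.5]
gripper_width: 0.637
```

>>> {"op": "play_rows", "data": {
  "plan": [
    [[0.1,0,0,0,0,0],[0.1,0,0,0,0,0]]
  ]
}}

```text
time_s: 52.6
tcp_pos: [0.6093, 0.0613, 0.0036]
ee_rot: [[-0.0, -0.18, -0.984], [-0.0, -0.984, 0.18], [-1.0, 0.0, 0.0]]
wrist_force: [0.1, 0.0, -2.7]
gripper_width: 0.639
```

>>> {"op": "play_rows", "data": {
  "plan": [
    [[0.1,0,0,0,0,0],[0.1,0,0,0,0,0]]
  ]
}}

```text
time_s: 52.85
tcp_pos: [0.6093, 0.0613, 0.0025]
ee_rot: [[-0.0, -0.18, -0.984], [-0.0, -0.984, 0.18], [-1.0, 0.0, 0.0]]
wrist_force: [-0.5, 0.4, -1.7]
gripper_width: 0.639
```

>>> {"op": "play_rows", "data": {
  "plan": [
    [[0.1,0,0,0,0,0],[0.1,0,0,0,0,0]]
  ]
}}

```text
time_s: 53.1
tcp_pos: [0.6093, 0.0614, 0.0015]
ee_rot: [[-0.0, -0.18, -0.984], [-0.0, -0.984, 0.18], [-1.0, 0.0, 0.0]]
wrist_force: [1.1, -0.1, -1.4]
gripper_width: 0.636
```

>>> {"op": "play_rows", "data": {
  "plan": [
    [[0.1,0,0,0,0,0],[0.1,0,0,0,0,0]]
  ]
}}

```text
time_s: 53.35
tcp_pos: [0.6095, 0.0614, 0.0008]
ee_rot: [[0.0, -0.18, -0.984], [0.0, -0.984, 0.18], [-1.0, -0.0, -0.0]]
wrist_force: [-0.8, -0.0, -0.5]
gripper_width: 0.638
```

>>> {"op": "play_rows", "data": {
  "plan": [
    [[0.1,0,0,0,0,0],[0.1,0,0,0,0,0]]
  ]
}}

```text
time_s: 53.6
tcp_pos: [0.6096, 0.0614, 0.0008]
ee_rot: [[0.001, -0.18, -0.984], [-0.0, -0.984, 0.18], [-1.0, 0.0, -0.001]]
wrist_force: [-2.0, -0.3, 4.6]
gripper_width: 0.635
```

Seated. Release and rise.

>>> {"op": "play_rows", "data": {
  "plan": [
    [[0,0,0,0,0,0],[0,0,0,0,0,0],[0,0,0,0,0,0],[-0.3,0,0,0,0,0],[-1.2,0,0,0,0,0]]
  ],
  "hand": 0.85
}}

```text
time_s: 54.22
tcp_pos: [0.609, 0.0612, 0.0115]
ee_rot: [[-0.001, -0.18, -0.984], [-0.0, -0.984, 0.18], [-1.0, 0.001, 0.001]]
wrist_force: [0.5, 0.9, 0.7]
gripper_width: 0.849
```

>>> {"op": "play_rows", "data": {
  "plan": [
    [[-1.5,0,0,0,0,0],[-3.5,0,0,0,0,0],[-6,0,0,0,0,0],[-8.5,0,0,0,0,0],[-11,0,0,0,0,0]]
  ]
}}

```text
time_s: 54.85
tcp_pos: [0.6096, 0.0614, 0.1239]
ee_rot: [[0.002, -0.18, -0.984], [0.001, -0.984, 0.18], [-1.0, -0.001, -0.002]]
wrist_force: [1.4, -0.4, -0.6]
gripper_width: 0.847
```

```bash
python3 -c "
from h import *
go(.45,.30,.15,-95)
"
```

```text
t 54.85 tcp [0.6096 0.0614 0.1239] psi -100.4 g 0.847 F [ 1.4 -0.4 -0.6]
shift [ -2.63 -20.6   19.99] turn [-0.54 -0.01  0.  ]
```

>>> {"op": "play_rows", "data": {
  "plan": [
    [[-0.5,-4,4,0,0,0],[-1,-9,9,0,0,0],[-1.5,-14,13,0,0,0],[-2,-18,17,0,0,0],[-2,-22,20,0,0,0]]
  ]
}}

```text
time_s: 55.48
tcp_pos: [0.4512, 0.3158, 0.1438]
ee_rot: [[0.002, -0.179, -0.984], [0.002, -0.984, 0.179], [-1.0, -0.003, -0.002]]
wrist_force: [0.9, -0.3, 0.0]
gripper_width: 0.849
```

>>> {"op": "play_rows", "data": {
  "plan": [
    [[0,-4,1,0,0,0],[0,-8,2,0,0,0],[0,-12,3,0,0,0],[0,-14,4,0,0,0],[0,-14,4,0,0,0]]
  ]
}}

```text
time_s: 56.1
tcp_pos: [0.4374, 0.4596, 0.1419]
ee_rot: [[-0.0, -0.178, -0.984], [0.0, -0.984, 0.178], [-1.0, -0.0, 0.0]]
wrist_force: [-0.5, 0.2, 0.6]
gripper_width: 0.854
```

```bash
python3 - <<'E'
from h import *
print(r.sense()['time_s'],r.sense()['tcp_pos'])
def box(C,m):
    q=C[m][:,:2]; (c,s,a)=cv2.minAreaRect((q*1000).astype(np.float32)); return np.round(c,1),np.round(s,1),round(a,1),len(q)
T={'big':np.array([.556,.1026,-5.1]),'nar':np.array([.568,-.099,4.8])}
off={'top':np.array([2,2.]),'scene':np.array([-2,-2.])}
reg={'ltin':('big',55,-37,.064,.09,45),'block':('big',-42,-37,.038,.055,55),'wb':('big',0,40,.0145,.026,93,33),'nb':('nar',-34,0,.0145,.026,84,28),'stin':('nar',89,0,.044,.06,30)}
for n in("top","scene"):
    p,D=r.capture(n); C=cloud(n,D); cv2.imwrite(f"pics/{n}9.png",p)
    for k,v in reg.items():
        x,y,a=T[v[0]]; c,s=np.cos(np.radians(a)),np.sin(np.radians(a))
        X=C[...,0]*1000+off[n][0]-x*1000; Y=C[...,1]*1000+off[n][1]-y*1000
        L=np.stack([c*X+s*Y,-s*X+c*Y],-1); hy=v[6] if len(v)>6 else v[5]
        m=(abs(L[...,0]-v[1])<v[5])&(abs(L[...,1]-v[2])<hy)&(C[...,2]>v[3])&(C[...,2]<v[4])
        q=L[m]; cc,ss,aa=cv2.minAreaRect(q.astype(np.float32)); print(n,k,"target",v[1:3],"got",np.round(cc,1),np.round(ss,1),round(aa,1),"z",np.median(C[m][:,2]).round(4),m.sum())
    for k,b in {'pot':(.46,.56,-.36,-.26,.028,.06),'glue':(.66,.76,-.37,-.27,.04,.1),'tape':(.64,.76,.30,.42,.012,.04)}.items():
        m=(C[...,0]>b[0])&(C[...,0]<b[1])&(C[...,1]>b[2])&(C[...,1]<b[3])&(C[...,2]>b[4])&(C[...,2]<b[5])
        D0=cloud(n,np.load(f"{n}0.npy")); m0=(D0[...,0]>b[0])&(D0[...,0]<b[1])&(D0[...,1]>b[2])&(D0[...,1]<b[3])&(D0[...,2]>b[4])&(D0[...,2]<b[5])
        print(n,k,box(C,m)[0],box(D0,m0)[0])
E
```

```text
56.1 [0.4374203  0.45961755 0.14192949]
top ltin target (55, -37) got [ 58.  -34.7] [54.6 54.9] 51.7 z 0.0724 465
top block target (-42, -37) got [-41.5 -36.1] [50.3 86.2] 89.7 z 0.0441 786
top wb target (0, 40) got [ 6.5 40.9] [ 44.6 173.3] 89.5 z 0.0193 824
top nb target (-34, 0) got [-33.1  -0.7] [ 23.9 149.1] 88.9 z 0.0194 466
top stin target (89, 0) got [88.4  1.3] [39.3 38.1] 19.0 z 0.0486 218
top pot [ 507.8 -312.7] [ 508.  -313.2]
top glue [ 698.8 -323. ] [ 699.3 -323.4]
top tape [694.5 357.6] [694.9 357.7]
scene ltin target (55, -37) got [ 57.1 -35.5] [56.4 54.8] 33.0 z 0.071 560
scene block target (-42, -37) got [-41.3 -36.4] [51.9 86.1] 88.9 z 0.0423 834
scene wb target (0, 40) got [-4.1 40.5] [177.7  64.5] 0.2 z 0.018 998
scene nb target (-34, 0) got [-32.8   0.6] [149.5  26.9] 1.6 z 0.0175 400
scene stin target (89, 0) got [88.7  0.7] [39.6 39. ] 78.7 z 0.0474 208
scene pot [ 511.8 -310.3] [ 512.  -309.3]
scene glue [ 709.4 -317. ] [ 708.8 -316.6]
scene tape [699.8 361.6] [700.2 361.7]
```

View pics/top9.png

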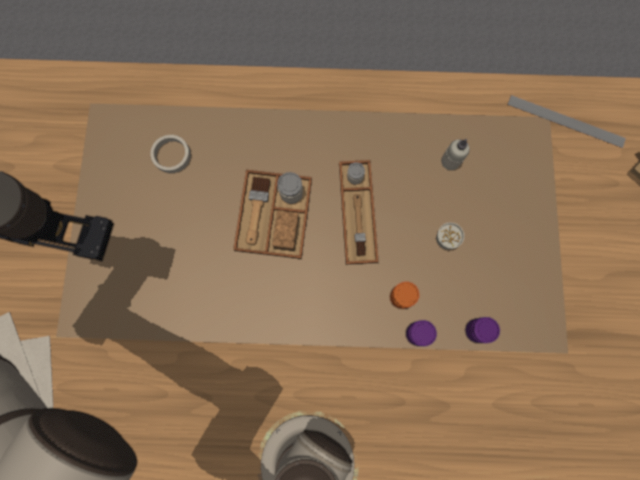

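View pics/scene9.png

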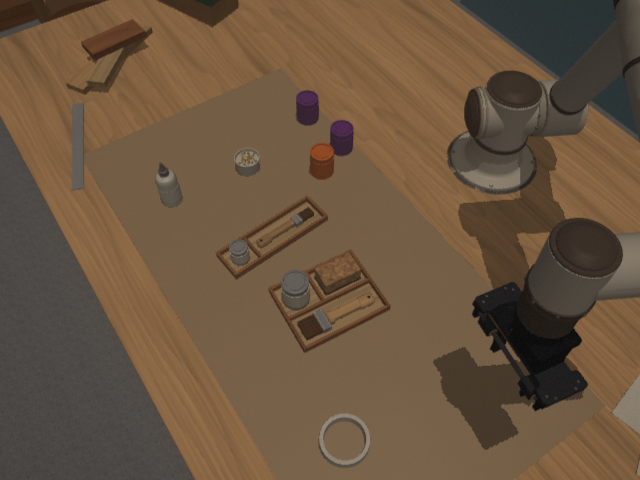

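```bash
python3 - <<'E'
from h import *
p=cv2.imread('pics/top9.png'); cv2.imwrite('pics/z1.png',cv2.resize(p[165:265,230:320],None,fx=6,fy=6,interpolation=cv2.INTER_CUBIC))
p=cv2.imread('pics/scene9.png'); cv2.imwrite('pics/z2.png',cv2.resize(p[245:355,260:400],None,fx=5,fy=5,interpolation=cv2.INTER_CUBIC))
E
```

```text
(no output)
```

View pics/z1.png

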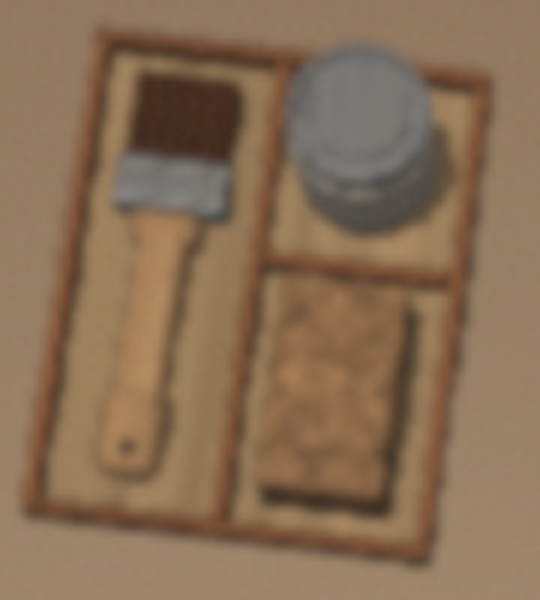

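View pics/z2.png

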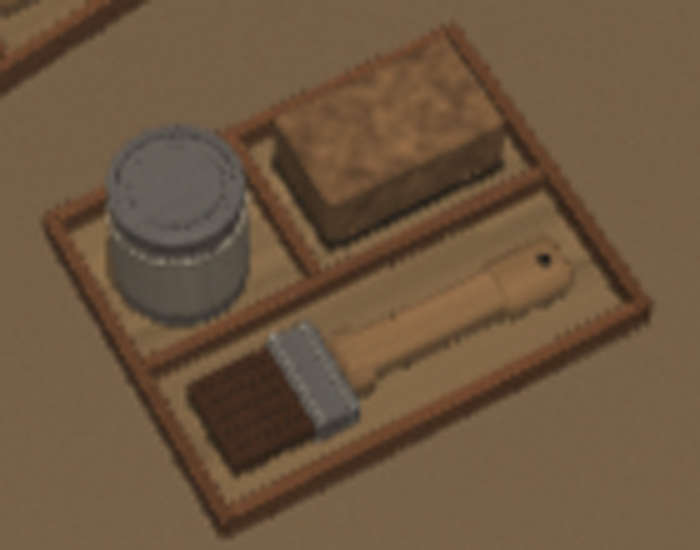

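```bash
python3 -c "
from station import r
s=r.sense(); print(s['time_s'],s['joint_velocities'].round(2)); print(r.finish_job())"
```

```text
56.2 [-0.7  -0.35 -0.57  0.09  0.28 -0.07]
the job is handed in; nothing more can be done
None
```

Both kits are made up and the job was handed in at 56 s of the 128 s allowed. The arm was clear of everything by then. No verdict is reported, so the figures below are my own checks with the two cameras.

| Item | Target (x, y in its tray, mm) | Measured (mm) |
|---|---|---|
| Large tin | (55, -37) | about (57.5, -35) |
| Sanding block | (-42, -37) | about (-41.5, -36) |
| Wide brush | (0, 40) | about (3 to 4, 41) |
| Small tin | (89, 0) | about (88.5, 1) |
| Narrow brush | (-34, 0) | about (-33, 0) |

- **Placing:** Every item was lowered in 1 mm steps until the wrist force showed contact with the compartment floor, then released. All five rest at the right height, upright or flat, and lie along the trays.
- **Bystanders:** The screw pot, glue bottle and tape roll read within about 1 mm of where they started.
- **Height mismatch:** The fingertips sit about 35 mm higher than the reported tool height. My first close on the block went over its top without moving it. I measured the offset with the cameras and corrected for it in all later moves.
- **Camera disagreement:** The two cameras differ by about 4 mm in x and y, so I used their average.
- **Wide brush:** The automatic fit for its final position picked up the tray walls and was unreliable. The lengthwise position above is read from enlarged pictures, which show it inside its compartment with gaps of about 8 and 15 mm at the ends.

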